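# Put the produce away in two stack-and-turn crates

### The arm

A 6-joint arm with a two-finger parallel gripper is mounted at the origin on a cart in front of the work surface, level with it; the furniture and walls round the work are solid. World frame = base frame: x ahead of the robot, y to its left, z up, the work surface at z = 0. Lengths are in m, angles in degrees, forces in N, time in s.
With the tool pointing down it reaches from about 0.35 to 0.875 m from the base axis. Payload 4.2 kg.
Tool frame: the origin (TCP) lies midway between the tips of the shut fingers; the grasp point (between the pads) lies 19 mm behind it (r.pinch_z is the distance from the TCP to the grasp point, in m); z points along the fingers, y is the line along which they close (so a half turn about z gives the same grasp; the last joint's range is limited). The gripper opens to 87 mm and grips with 3 to 60 N. Pads are 19 mm wide; open, the fingers measure 117 mm over their backs; the gripper's body (75 mm by 190 mm) begins 51 mm behind the grasp point.
Start: joints at [89.53, 22.042, 0.453, 0, -68.411, -14.817], TCP at [0.165, 0.603, 0.223] pointing down, gripper open.
Joint ranges: [-179.83, 179.83], [-69.29, 118.12], [-61.27, 80.66], [-181.25, 117.63], [-171.15, -9.14], [-177.46, 177.46]. Speed limits (degrees/s): [159.86, 159.86, 180, 180, 180, 180].

### API

Orientations are given as a 3x3 rotation matrix whose columns are the frame's x, y, z axes.
In Python, from station import r, imaging, models gives the robot as it stands. The module is installed in compiled form; this text tells all that it offers.
- The arm moves only by the tool apply_moves, never from a script. Its argument "moves" is a list of rows, each a list of 2 entries, a list of its own where there are three numbers: the shift along the tool's x, y, z in m, then the turn about the tool's z in degrees. A call has 1 to 5 rows; each row shifts and turns the commanded pose from where the row before left it, along the tool's axes as they then stand; what a row does not reach is not made up. A row lasts 1/12 s, in which the tool goes at most 41.7 mm and 7.16 degrees, less where a joint would pass 70% of its speed; a pose out of reach is approached as far as the arm can. A call is refused whole if a number of a shift passes 0.0417 or a number of a turn 7.16, either way. A call with a gripper value outside its range is refused whole. "hand" is the finger opening in m, from 0 to 0.087, set as the call begins (left out, the last holds). The fingers move at their own pace and stop on an object; the grip force is fixed at half the most. Time passes only in rows, so rows that do not move let the fingers close. It gives the time, the measured TCP pose, the force, the opening and the grip force at its end, in the units of the state.
- r.sense(): the state, without advancing time (a new reading comes with each control period).
- imaging.capture(name): name is "scene" or "top" or "wrist"; returns a dict with "frame" (384x512x3 uint8, blue, green, red), "intrinsics" (3x3 intrinsics, pixels), "eye" and "orientation" of the camera in the world. Camera axes: x right, y down, z forward; pixel columns grow to the right and rows downward; lengths in m; the calibration is good to about 2 mm. A picture is of the moment at which its call begins. There is no depth.
- r.finish_job(): hands the job in; it is judged then, once.
Trained networks look in a picture, given as the dict that the camera call returned (one of the last four; its "shot" number tells which), for a name from the list of things; names that differ only in an ending like _2 or _b are one class to them, and where a whole thing is asked for, a point or a joint stands for the part that bears it (a point fixed in the world has none). Each returns a list of dicts, best first, with "confidence" (0 to 1); they miss things now and then, are a little off and sometimes report something else, mostly with a low value. They report only what shows in the picture. A call takes as long as a camera call. They do not tell look-alikes from the thing itself.
- models.cut_out(picture, target): "region" (384x512 bool, what is visible of it) and "extent" ([left, top, width, height] as shares, 0 to 1, of the picture: columns of its width, rows of its height, round what is visible of it).
- models.place_of(picture, target): "at" ([column, row] as shares, 0 to 1, of the picture: columns of its width, rows of its height: a listed point, or the origin of a listed thing).
The state is a dict: "time_s": time; "joints": joint angles; "joint_velocities": joint speeds; "effort": joint torques, N m; "tcp_pos": TCP position; "ee_rot": TCP orientation; "wrist_force": force on the tool from outside, world axes, zero at the start; "moment": the same for the moment, N m; "gripper_width": opening from 0.0 (shut) to 1.0 (fully open); "gripper_force": force on a finger pad.
Only numpy, scipy, OpenCV 4.12 (cv2) and the standard library are available. Lean on these libraries where they do the work, as an engineer would, in place of code of your own. Each camera call takes 0.05 s, during which the arm holds its last target. There are 200 camera calls.

### The job

Put the produce away in the two white crates: in the deep crate, which stays where it stands, lay the lemon in the half at its scooped end and the lime in the other half; then put the empty shallow crate on top, the other way round (its scooped end over the deep crate's full end), so that it stands level on the lugs instead of nesting down onto the fruit. Then put the mandarin in the shallow crate in the half above the lemon and the garlic in the half above the lime. Set things down rather than drop them, and leave the ramekin and the kitchen timer where they are.

Things in the scene. Friction and masses are not known exactly. Their poses are not given: they have to be found in the camera images.
- deep_crate: Larger white crate, no handle, 208 (x) x 182 x 74 mm high, loose (all in mm). Origin: centre of underside, z up. Scooped (cut-down) end: -x, toward the robot. Floor z 3. 30 high divider at x 0; halves' centres x -51 and +51, 98 x 176 inside. 4 lugs at x 75 and -45, 13 in from both long walls, tops z 64, 150 between; walls rise 10 higher. The shallow crate, turned, stands on them.
- shallow_crate: White crate with handle, rim 204 (x) x 174 x 50 mm high, 0.22 kg. Origin: centre of underside, z up. Scooped end -x. Handle bar at x 0 along y: 16 thick, 92 long, top z 64, flat sides: grip here. Halves' centres x +-50, 83 x 138 inside, floor z 3. Feet (z 0) at x -75 and 45, y +-83. With x axes opposed origin 64 above the deep crate's (play 7 in x, 5 in y); x axes alike: it nests.
- lemon: Yellow lemon, 78 (x) x 55 (y) x 56 mm, 0.11 kg, loose. Origin: under its middle, on its underside, z up at the start; x along its length. Grip across y.
- lime: Green lime, 60 (x) x 48 (y) x 48 mm, 0.06 kg, loose. Origin: under its middle, on its underside, z up at the start; x along its length.
- mandarin: Orange mandarin, round, 55 mm across, 48 mm high, 0.065 kg, loose. Origin: under its middle, on its underside, z up at the start.
- garlic: Whole pale garlic bulb, about 60 x 57 mm across, 58 mm high with its neck up, 0.04 kg, loose. Origin: under its middle, on its underside, z up at the start.
- ramekin: White fluted ramekin, 68 mm across, 38 mm high, loose, empty; stands among the fruit and must not be moved. Origin: centre of its underside.
- timer: Wind-up kitchen timer, round, 64 mm across, 51 mm high, cream top on a green base, loose; stands behind the fruit and must not be moved. Origin: centre of its underside.
There are look-alikes about, which are no part of the job. What is shaped like the garlic but red is not meant.

How it is judged (in metres and radians):
On the way, in this order (a step that is already met when the one before it is completed fails the run):
1. the lemon lies in the scooped half of the deep crate and the lime in its other half, let go (x of lemon in the frame of deep_crate between -0.101 and 0 m and y of lemon in the frame of deep_crate between -0.088 and 0.088 m and z of lemon in the frame of deep_crate between -0.005 and 0.062 m and x of lime in the frame of deep_crate between 0 and 0.101 m and y of lime in the frame of deep_crate between -0.088 and 0.088 m and z of lime in the frame of deep_crate between -0.005 and 0.062 m and contact force between the fingers and lemon below 0.05 N and contact force between the fingers and lime below 0.05 N), for 0.2 s.
2. the shallow crate, still empty, stands turned on the deep crate's lugs, level and let go, with the lemon and lime below it (all of step 1 and x of shallow_crate in the frame of deep_crate between -0.012 and 0.012 m and y of shallow_crate in the frame of deep_crate between -0.009 and 0.009 m and z of shallow_crate in the frame of deep_crate between 0.0615 and 0.068 m and angle between the x axis of shallow_crate and the x axis of deep_crate, either way round below 0.12 rad and angle between shallow_crate's own z axis and vertical below 0.06 rad and contact force between the fingers and shallow_crate below 0.05 N and horizontal distance between each of mandarin, garlic and shallow_crate above 0.12 m), for 0.2 s.
3. the mandarin lies in the shallow crate above the lemon and the garlic above the lime, let go (x of mandarin in the frame of deep_crate between -0.1 and 0 m and y of mandarin in the frame of deep_crate between -0.074 and 0.074 m and z of mandarin in the frame of deep_crate between 0.06 and 0.118 m and x of garlic in the frame of deep_crate between 0 and 0.1 m and y of garlic in the frame of deep_crate between -0.074 and 0.074 m and z of garlic in the frame of deep_crate between 0.06 and 0.125 m and contact force between the fingers and mandarin below 0.05 N and contact force between the fingers and garlic below 0.05 N), for 0.2 s.
At the end, for the whole second after the job is handed in: Lemon in the deep crate's scooped half, lime in the other; shallow crate turned 180 degrees on the lugs (origins 61.5 to 68 mm apart in height, within 12 mm along, 9 mm across, 0.12 rad; level to 0.06 rad); in it the mandarin over the lemon, the garlic over the lime; all released and at rest (all of step 1 and all of step 3 and x of shallow_crate in the frame of deep_crate between -0.012 and 0.012 m and y of shallow_crate in the frame of deep_crate between -0.009 and 0.009 m and z of shallow_crate in the frame of deep_crate between 0.0615 and 0.068 m and angle between the x axis of shallow_crate and the x axis of deep_crate, either way round below 0.12 rad and angle between shallow_crate's own z axis and vertical below 0.06 rad and linear speed of each of lemon, lime, shallow_crate, mandarin, garlic, deep_crate below 0.02 m/s and contact force between the fingers and shallow_crate below 0.05 N); the robot touches nothing.
It fails at once if the deep crate is moved more than 40 mm from where it stood (distance of deep_crate from where it was at the start of the episode above 0.04 m).
It fails at once if the ramekin is moved more than 25 mm (distance of ramekin from where it was at the start of the episode above 0.025 m).
It fails at once if the kitchen timer is moved more than 25 mm (distance of timer from where it was at the start of the episode above 0.025 m).
It fails at once if something the robot lets go of drops from more than about 5 cm (falls freely faster than 1 m/s) ((linear speed of lemon above 1 m/s and contact force between the fingers and lemon below 0.05 N) or (linear speed of lime above 1 m/s and contact force between the fingers and lime below 0.05 N) or (linear speed of shallow_crate above 1 m/s and contact force between the fingers and shallow_crate below 0.05 N) or (linear speed of mandarin above 1 m/s and contact force between the fingers and mandarin below 0.05 N) or (linear speed of garlic above 1 m/s and contact force between the fingers and garlic below 0.05 N)).
It also fails if it takes over 128 s, if anything falls off the work surface, if the arm or the gripper's body presses on something with over 40 N, if the wrist force passes 120 N, or if a joint passes its speed limit or range.

## Working session

There is one attempt and no reset: what is moved stays moved. The work goes in short steps, Python scripts to look and compute and a tool call to move; the robot and the scene stay as the last step left them, time stands still between calls to the robot, and variables do not carry over. Pictures are saved under pics/ and viewed, at most 14 in all, crops included, and the job is handed in when it is done.

Besides the shell and the picture viewer there is one more tool, called after ">>>" by a JSON object that holds its "method" and its "body", one argument or row to a line. apply_moves: Moves the arm, as the interface text tells. Its arguments: {"type":"object","properties":{"moves":{"type":"array"},"hand":{"type":"number"}},"required":["moves"]}

```bash
mkdir -p pics; cat > h.py <<'E'
import numpy as np, cv2
from station import r, imaging, models
def ray(p,u,v):
    d=p["orientation"]@np.linalg.inv(p["intrinsics"])@np.array([u,v,1.]); return np.array(p["eye"]),d
def atz(p,u,v,z):
    e,d=ray(p,u,v); return e+d*(z-e[2])/d[2]
def proj(p,X):
    c=np.array(p["orientation"]).T@(np.array(X)-p["eye"]); q=np.array(p["intrinsics"])@c; return q[:2]/q[2]
E
python3 - <<'E'
from h import *
s=r.sense(); print({k:np.round(v,3).tolist() for k,v in s.items()})
for n in("scene","top"):
    p=imaging.capture(n); cv2.imwrite(f"pics/{n}0.png",p["frame"]); print(n,np.round(p["eye"],3),np.round(p["orientation"],3).tolist(),np.round(p["intrinsics"],1).tolist())
    for t in "deep_crate shallow_crate lemon lime mandarin garlic ramekin timer".split():
        for o in models.place_of(p,t)[:3]:
            u,v=o["at"][0]*512,o["at"][1]*384; print(t,round(o["confidence"],2),round(u),round(v),np.round(atz(p,u,v,0),3)[:2])
E
```

```text
{'time_s': 0.0, 'joints': [89.528, 22.09, 0.379, -0.03, -68.409, -14.816], 'joint_velocities': [-0.106, 0.016, -0.063, -0.124, -0.02, -0.073], 'effort': [0.001, -39.066, 18.74, 4.22, 0.011, -0.0], 'tcp_pos': [0.165, 0.602, 0.221], 'ee_rot': [[0.965, -0.264, -0.001], [-0.264, -0.965, -0.002], [0.0, 0.002, -1.0]], 'wrist_force': [0.29, -0.594, 0.398], 'moment': [0.05, -0.086, -0.018], 'gripper_force': 0.0, 'gripper_width': 0.998}
scene [ 0.11  -0.747  1.085] [[0.881, -0.37, 0.294], [-0.473, -0.686, 0.553], [-0.003, -0.627, -0.779]] [[433.5, 0.0, 256.3], [0.0, 433.5, 191.3], [0.0, 0.0, 1.0]]
deep_crate 0.61 212 138 [0.497 0.312]
shallow_crate 0.55 315 283 [ 0.507 -0.338]
lemon 0.51 269 174 [0.593 0.067]
mandarin 0.7 221 190 [0.421 0.083]
garlic 0.75 241 224 [ 0.419 -0.069]
garlic 0.65 177 180 [0.313 0.19 ]
ramekin 0.74 262 196 [ 0.525 -0.004]
timer 0.62 303 184 [ 0.669 -0.022]
top [ 0.383 -0.014  1.142] [[0.026, -0.994, 0.105], [-1.0, -0.024, 0.019], [-0.016, -0.105, -0.994]] [[430.4, 0.0, 258.8], [0.0, 430.4, 182.6], [0.0, 0.0, 1.0]]
deep_crate 0.82 142 181 [0.5   0.322]
shallow_crate 0.91 384 186 [ 0.501 -0.324]
lemon 0.59 237 148 [0.594 0.069]
lime 0.87 298 146 [ 0.604 -0.095]
mandarin 0.85 224 213 [0.42  0.099]
garlic 0.54 290 213 [ 0.423 -0.077]
ramekin 0.57 263 177 [ 0.517 -0.004]
timer 0.89 276 120 [ 0.675 -0.034]
```

View pics/scene0.png

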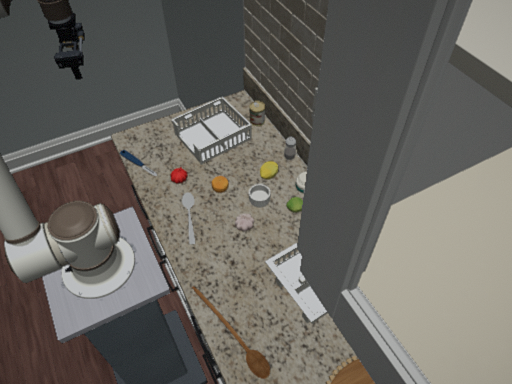

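```bash
python3 -c "
import cv2
i=cv2.imread('pics/top0.png');cv2.imwrite('pics/top0b.png',cv2.resize(i[70:270,70:460],None,fx=2,fy=2,interpolation=2))"
```

```text
(no output)
```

View pics/top0b.png

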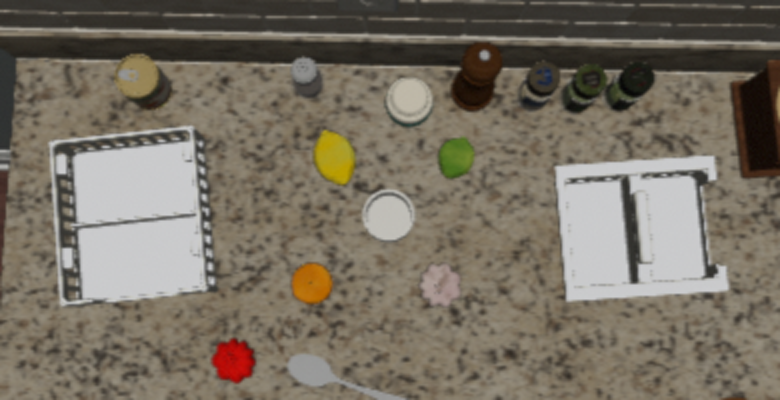

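The top view shows, in full-image pixels:
- **Deep crate:** (142,178).
- **Lemon:** (237,148).
- **Lime:** (298,148).
- **Mandarin:** (226,212).
- **Ramekin:** (264,177).
- **Timer:** (275,120).
- **Shallow crate:** (390,184).

There are two garlic-shaped things: the pale one at (290,213) and the red one at (187,250). The pale one fits the description, so the red one is not meant. Next is an enlarged crop of the garlic and the shallow crate to confirm that and find the scooped end, plus pose fits from the masks.

```bash
cat > fit.py <<'E'
from h import *
from scipy.optimize import minimize
def box(x0,x1,w,h,bx=0.0,by=0.0):
    return np.array([[x,y,h] for x in(x0,x1) for y in(-w/2,w/2)]+[[x*(1-bx),y*(1-by),0] for x in(x0,x1) for y in(-w/2,w/2)])
def ell(a,b,h):
    t,f=np.meshgrid(np.linspace(0,np.pi,13),np.linspace(0,2*np.pi,24)); return np.c_[(a/2*np.sin(t)*np.cos(f)).ravel(),(b/2*np.sin(t)*np.sin(f)).ravel(),(h/2+h/2*np.cos(t)).ravel()]
SH={"deep_crate":box(-.104,.104,.182,.074),"shallow_crate":box(-.102,.102,.174,.05,.1,.05),"lemon":ell(.078,.055,.056),"lime":ell(.06,.048,.048),"mandarin":ell(.055,.055,.048),"garlic":ell(.06,.057,.050),"ramekin":ell(.068,.068,.038),"timer":ell(.064,.064,.051)}
SH["ramekin"]=SH["timer"]=None
def cyl(d,h):
    f=np.linspace(0,2*np.pi,30); return np.r_[np.c_[d/2*np.cos(f),d/2*np.sin(f),0*f],np.c_[d/2*np.cos(f),d/2*np.sin(f),0*f+h]]
SH["ramekin"]=cyl(.068,.038);SH["timer"]=cyl(.064,.051)
def mask_of(p,t,i=0):
    o=models.cut_out(p,t); return (o[i]["region"],o[i]["confidence"]) if len(o)>i else (None,0)
def fit(p,t,m,yaws=(0,),z=0.,x0=None):
    K=8; best=None
    m=m.astype(np.uint8); c=max(cv2.findContours(m,0,2)[0],key=cv2.contourArea)
    H=np.zeros_like(m); cv2.fillConvexPoly(H,cv2.convexHull(c),1)
    ys,xs=np.nonzero(H); u0,v0,u1,v1=xs.min()-15,ys.min()-15,xs.max()+15,ys.max()+15
    S=3; Hb=cv2.resize(H[max(v0,0):v1,max(u0,0):u1],None,fx=S,fy=S,interpolation=0)
    off=np.array([max(u0,0),max(v0,0)])
    def cost(q):
        R=np.array([[np.cos(q[2]),-np.sin(q[2]),0],[np.sin(q[2]),np.cos(q[2]),0],[0,0,1]])
        P=SH[t]@R.T+[q[0],q[1],z]
        uv=np.array([proj(p,X) for X in P])
        uv=((uv-off+.5)*S-.5); I=np.zeros_like(Hb)
        cv2.fillConvexPoly(I,cv2.convexHull(np.round(uv*16).astype(np.int32)),1,shift=4)
        return (I!=Hb).sum()/Hb.sum()
    if x0 is None: x0=atz(p,xs.mean(),ys.mean(),z+SH[t][:,2].max()/2)[:2]
    for y in yaws:
        s=minimize(cost,[*x0,y],method="Nelder-Mead",options=dict(initial_simplex=np.array([[*x0,y],[x0[0]+.01,x0[1],y],[x0[0],x0[1]+.01,y],[*x0,y+.2]]),xatol=2e-4,fatol=1e-4))
        if best is None or s.fun<best.fun: best=s
    return best.x,best.fun
E
python3 - <<'E'
from fit import *
p=imaging.capture("top")
for t in SH:
    m,c=mask_of(p,t)
    if m is None: print(t,"none"); continue
    ya=(0,) if t in("deep_crate","mandarin","garlic","ramekin","timer") else (1.57,) if t=="shallow_crate" else np.arange(0,3.1,.5)
    q,f=fit(p,t,m,ya); ys,xs=np.nonzero(m)
    print(t,round(c,2),round(xs.mean()),round(ys.mean()),np.round(q[:2],4),"yaw",round(np.degrees(q[2]),1),"cost",round(f,3))
f=p["frame"]; a=cv2.resize(f[140:230,340:440],(500,450),interpolation=2); b=cv2.resize(f[190:235,262:312],(300,270),interpolation=2); o=np.zeros((450,800,3),np.uint8);o[:,:500]=a;o[:270,500:]=b
cv2.imwrite("pics/crop1.png",o)
E
```

```text
deep_crate 0.61 136 178 [0.5023 0.3241] yaw 7.5 cost 0.016
shallow_crate none
lemon 0.77 236 149 [0.5872 0.0681] yaw 21.9 cost 0.074
lime 0.56 297 148 [ 0.5931 -0.0919] yaw 141.1 cost 0.066
mandarin 0.63 226 212 [0.4223 0.091 ] yaw 5.7 cost 0.066
garlic 0.92 289 212 [ 0.4254 -0.0742] yaw 6.0 cost 0.158
ramekin 0.58 264 177 [ 0.514  -0.0053] yaw 4.2 cost 0.054
timer 0.78 274 120 [ 0.6638 -0.0291] yaw 7.2 cost 0.37
```

View pics/crop1.png

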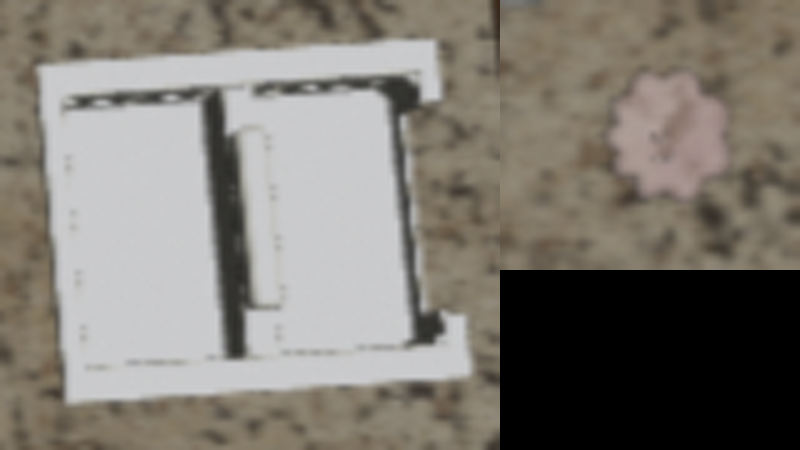

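The crop shows the shallow crate's low, scooped end on the right, towards world −y, so its x axis is about +y. The bulb is pale pink and garlic-shaped, so it is the right one. Now I compute the crate pose from the rim corners and the first move.

```bash
cat > go.py <<'E'
from h import *
def hd():
    R=np.array(r.sense()["ee_rot"]); return np.degrees(np.arctan2(R[1,0],R[0,0]))
def to(x,y,z,h=None,n0=0.04):
    s=r.sense(); R=np.array(s["ee_rot"]); d=np.array([x,y,z])-s["tcp_pos"]; t=R.T@d
    n=max(1,int(np.ceil(np.linalg.norm(t)/n0))); print("tcp",np.round(s["tcp_pos"],4),"h",round(hd(),1),"t",round(s["time_s"],1),"| shift",np.round(t,4),"=",n,"x",np.round(t/n,4))
    if h is not None:
        q=-((h-hd()+180)%360-180); print("turn",round(q,1),"=",int(np.ceil(abs(q)/7.1)),"x",round(q/max(1,np.ceil(abs(q)/7.1)),2))
E
python3 - <<'E'
from go import *
p=imaging.capture("top")
C=[atz(p,340+u/5-.4,140+v/5-.4,.05)[:2] for u,v in((40,66),(437,40),(470,375),(67,402))]
C=np.array(C); print(np.round(C,4),C.mean(0), [round(np.linalg.norm(C[i]-C[i-1]),4) for i in range(4)])
e=(C[0]+C[3]-C[1]-C[2]); print("x axis heading",np.degrees(np.arctan2(e[1],e[0])))
H=np.array([atz(p,340+u/5-.4,140+v/5-.4,.064)[:2] for u,v in((234,127),(265,126),(282,307),(250,309))]);print("handle",H.mean(0),np.round(H,4))
to(.53,.07,.22,22)
E
```

```text
[[ 0.5798 -0.2188]
 [ 0.5979 -0.421 ]
 [ 0.4273 -0.4349]
 [ 0.4086 -0.2331]] [ 0.50338874 -0.32693897] [np.float64(0.1718), np.float64(0.203), np.float64(0.1712), np.float64(0.2027)]
x axis heading 95.21586371384426
handle [ 0.5031654  -0.32518305] [[ 0.5484 -0.3136]
 [ 0.5492 -0.3291]
 [ 0.4582 -0.337 ]
 [ 0.4568 -0.3211]]
tcp [0.1647 0.6029 0.2225] h -15.3 t 1.4 | shift [0.4928 0.4177 0.0025] = 17 x [0.029  0.0246 0.0001]
turn -37.3 = 6 x -6.21
```

>>> {"method": "apply_moves", "body": {
  "moves": [
    [[0.029,0.0246,0],0],
    [[0.029,0.0246,0],0],
    [[0.029,0.0246,0],0],
    [[0.029,0.0246,0],0],
    [[0.029,0.0246,0],0]
  ],
  "hand": 0.087
}}

```text
time_s: 1.82
tcp_pos: [0.2728, 0.4444, 0.2227]
ee_rot: [[0.965, -0.263, 0.0], [-0.263, -0.965, 0.0], [0.0, -0.0, -1.0]]
wrist_force: [0.1, 0.2, 0.9]
gripper_width: 1.003
gripper_force: 0.0
```

>>> {"method": "apply_moves", "body": {
  "moves": [
    [[0.029,0.0246,0],0],
    [[0.029,0.0246,0],0],
    [[0.029,0.0246,0],0],
    [[0.029,0.0246,0],0],
    [[0.029,0.0246,0],0]
  ]
}}

```text
time_s: 2.23
tcp_pos: [0.3803, 0.2875, 0.223]
ee_rot: [[0.965, -0.263, 0.001], [-0.263, -0.965, 0.001], [0.0, -0.001, -1.0]]
wrist_force: [-0.2, 0.6, 0.2]
gripper_width: 0.998
gripper_force: 0.0
```

>>> {"method": "apply_moves", "body": {
  "moves": [
    [[0.029,0.0246,0],0],
    [[0.029,0.0246,0],0],
    [[0.029,0.0246,0],0],
    [[0.029,0.0246,0],0],
    [[0.029,0.0246,0],0]
  ]
}}

```text
time_s: 2.65
tcp_pos: [0.4879, 0.1305, 0.223]
ee_rot: [[0.965, -0.263, 0.001], [-0.263, -0.965, 0.0], [0.001, -0.001, -1.0]]
wrist_force: [1.4, 1.0, -0.7]
gripper_width: 1.0
gripper_force: 0.0
```

>>> {"method": "apply_moves", "body": {
  "moves": [
    [[0.029,0.0246,0],0],
    [[0.029,0.0246,0],0],
    [[0,0,0],-6.2],
    [[0,0,0],-6.2],
    [[0,0,0],-6.2]
  ]
}}

```text
time_s: 3.07
tcp_pos: [0.5304, 0.0684, 0.2224]
ee_rot: [[0.998, 0.061, -0.0], [0.061, -0.998, -0.0], [-0.0, 0.0, -1.0]]
wrist_force: [0.9, 0.0, 0.5]
gripper_width: 1.001
gripper_force: 0.0
```

>>> {"method": "apply_moves", "body": {
  "moves": [
    [[0,0,0],-6.2],
    [[0,0,0],-6.2],
    [[0,0,0],-6.2],
    [[0,0,0],0],
    [[0,0,0],0]
  ]
}}

```text
time_s: 3.48
tcp_pos: [0.53, 0.0695, 0.2226]
ee_rot: [[0.929, 0.371, 0.0], [0.371, -0.929, 0.0], [0.0, 0.0, -1.0]]
wrist_force: [0.5, -0.0, -0.7]
gripper_width: 1.0
gripper_force: 0.0
```

```bash
python3 - <<'E'
from fit import *
from go import to
p=imaging.capture("wrist"); cv2.imwrite("pics/w1.png",p["frame"]); print(np.round(p["eye"],3),np.round(p["orientation"],2).tolist())
for t in("lemon","lime"):
    m,c=mask_of(p,t)
    if m is None: print(t,"none"); continue
    q,f=fit(p,t,m,np.arange(0,3.1,.5)); print(t,round(c,2),np.round(q[:2],4),round(np.degrees(q[2])%180,1),round(f,3))
to(.587,.068,.1,25)
E
```

```text
[0.605 0.1   0.384] [[0.37, -0.89, -0.27], [-0.93, -0.35, -0.11], [0.0, 0.29, -0.96]]
lemon none
lime 0.84 [ 0.5922 -0.0916] 134.4 0.152
tcp [0.5301 0.0695 0.2226] h 21.8 t 3.6 | shift [0.0523 0.0226 0.1226] = 4 x [0.0131 0.0056 0.0306]
turn -3.2 = 1 x -3.18
```

View pics/w1.png

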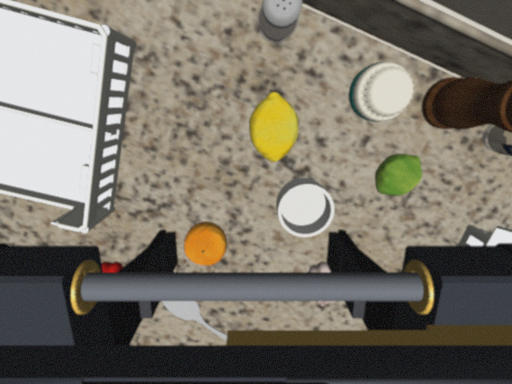

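The wrist view shows the lemon at (275,127), the lime at (400,175), the ramekin at (305,208), the timer at (383,92) and the mandarin at (205,243). I refine the fruit poses by colour mask.

```bash
python3 - <<'E'
from fit import *
from go import to
p=imaging.capture("wrist"); h=cv2.cvtColor(p["frame"],cv2.COLOR_BGR2HSV)
R=dict(lemon=((22,150,80),(34,255,255)),lime=((35,120,50),(60,255,255)),mandarin=((8,170,100),(20,255,255)))
for c,pp in(("w",p),("t",imaging.capture("top"))):
  h=cv2.cvtColor(pp["frame"],cv2.COLOR_BGR2HSV)
  for t,(a,b) in R.items():
    m=cv2.inRange(h,a,b); n,l,st,_=cv2.connectedComponentsWithStats(m)
    ok=[i for i in range(1,n) if st[i,4]>150 and st[i,3]<90 and st[i,2]<90]
    if not ok: continue
    i=max(ok,key=lambda i:st[i,4]); q,f=fit(pp,t,l==i,np.arange(0,3.1,.4)); print(c,t,st[i].tolist(),np.round(q[:2],4),round(np.degrees(q[2])%180,1),round(f,3))
E
```

```text
w lemon [250, 92, 47, 69, 2375] [0.5877 0.0664] 24.7 0.122
w lime [376, 155, 45, 40, 1448] [ 0.5923 -0.0934] 134.6 0.171
w mandarin [185, 224, 41, 41, 1353] [0.4211 0.0901] 163.4 0.056
t lime [290, 139, 17, 20, 269] [ 0.5935 -0.0931] 151.6 0.176
t mandarin [216, 202, 20, 20, 323] [0.4232 0.0912] 133.7 0.079
```

>>> {"method": "apply_moves", "body": {
  "moves": [
    [[0.0262,0.0118,0.02],0],
    [[0.0262,0.0118,0.02],0],
    [[0,0,0],-3.2],
    [[0,0,0],0],
    [[0,0,0.035],0]
  ]
}}

```text
time_s: 4.15
tcp_pos: [0.5927, 0.0682, 0.1539]
ee_rot: [[0.905, 0.424, 0.015], [0.424, -0.906, 0.003], [0.015, 0.004, -1.0]]
wrist_force: [0.3, 0.6, 0.8]
gripper_width: 0.998
gripper_force: 0.0
```

>>> {"method": "apply_moves", "body": {
  "moves": [
    [[0,0,0.035],0],
    [[0,0,0.035],0],
    [[0,0,0.035],0],
    [[0,0,0.03],0],
    [[0,0,0],0]
  ]
}}

```text
time_s: 4.57
tcp_pos: [0.5829, 0.0659, 0.0076]
ee_rot: [[0.907, 0.422, -0.011], [0.422, -0.907, -0.003], [-0.011, -0.002, -1.0]]
wrist_force: [-0.8, -0.8, -1.1]
gripper_width: 1.001
gripper_force: 0.0
```

>>> {"method": "apply_moves", "body": {
  "moves": [
    [[0,0,0],0],
    [[0,0,0],0],
    [[0,0,0],0],
    [[0,0,0],0],
    [[0,0,0],0]
  ],
  "hand": 0.03
}}

```text
time_s: 4.98
tcp_pos: [0.5885, 0.0676, 0.0146]
ee_rot: [[0.905, 0.424, 0.003], [0.424, -0.905, 0.001], [0.004, 0.0, -1.0]]
wrist_force: [-0.3, -0.3, -0.4]
gripper_width: 0.706
gripper_force: 0.0
```

>>> {"method": "apply_moves", "body": {
  "moves": [
    [[0,0,-0.03],0],
    [[0,0,-0.035],0],
    [[0,0,-0.04],0],
    [[0,0,-0.04],0],
    [[0,0,0],0]
  ]
}}

```text
time_s: 5.4
tcp_pos: [0.5929, 0.0683, 0.1682]
ee_rot: [[0.905, 0.426, 0.019], [0.426, -0.905, 0.004], [0.019, 0.004, -1.0]]
wrist_force: [0.7, -0.0, 1.9]
gripper_width: 0.375
gripper_force: 0.0
```

```bash
python3 - <<'E'
from go import *
c,s=np.cos(np.radians(7.5)),np.sin(np.radians(7.5)); print(r.sense()["gripper_width"]*.087,r.sense()["gripper_force"])
to(.5023-.053*c,.3241-.053*s,.157,7.5)
E
```

```text
0.03265265077350937 0.0
tcp [0.5929 0.0683 0.1682] h 25.2 t 5.4 | shift [-0.0237 -0.2862  0.0095] = 8 x [-0.003  -0.0358  0.0012]
turn 17.7 = 3 x 5.91
```

The fingers close slowly (about 65 mm/s), so I lifted too early. I'll reopen and look again.

>>> {"method": "apply_moves", "body": {
  "moves": [
    [[-0.03,0,-0.03],0],
    [[-0.03,0,-0.025],0],
    [[0,0,0],0],
    [[0,0,0],0],
    [[0,0,0],0]
  ],
  "hand": 0.087
}}

```text
time_s: 5.82
tcp_pos: [0.5336, 0.042, 0.2125]
ee_rot: [[0.906, 0.424, 0.001], [0.424, -0.906, 0.001], [0.002, -0.0, -1.0]]
wrist_force: [-0.2, 0.0, 0.2]
gripper_width: 0.665
gripper_force: 0.0
```

```bash
cat >> fit.py <<'E'
COL=dict(lemon=((22,150,80),(34,255,255)),lime=((35,120,50),(60,255,255)),mandarin=((8,170,100),(20,255,255)))
def cfit(p,t,z=0.,show=True):
    h=cv2.cvtColor(p["frame"],cv2.COLOR_BGR2HSV); m=cv2.inRange(h,*COL[t]); n,l,st,_=cv2.connectedComponentsWithStats(m)
    ok=[i for i in range(1,n) if st[i,4]>150 and st[i,3]<120 and st[i,2]<120]
    if not ok: print(t,"none"); return
    i=max(ok,key=lambda i:st[i,4]); q,f=fit(p,t,l==i,np.arange(0,3.1,.4),z); print(t,st[i].tolist(),np.round(q[:2],4),round(np.degrees(q[2])%180,1),round(f,3)); return q
E
python3 - <<'E'
from fit import *
from go import to
p=imaging.capture("wrist"); cv2.imwrite("pics/w2.png",p["frame"])
q=cfit(p,"lemon"); cfit(p,"lime"); to(q[0],q[1],.012,np.degrees(q[2]))
print(r.sense()["gripper_width"])
E
```

```text
lemon [229, 85, 49, 72, 2546] [0.5877 0.0664] 22.1 0.112
lime [357, 158, 45, 41, 1492] [ 0.5923 -0.0935] 136.1 0.175
tcp [0.5336 0.042  0.2117] h 25.1 t 5.9 | shift [0.0593 0.0009 0.1997] = 6 x [0.0099 0.0002 0.0333]
turn -177.0 = 25 x -7.08
0.7114823048817196
```

View pics/w2.png

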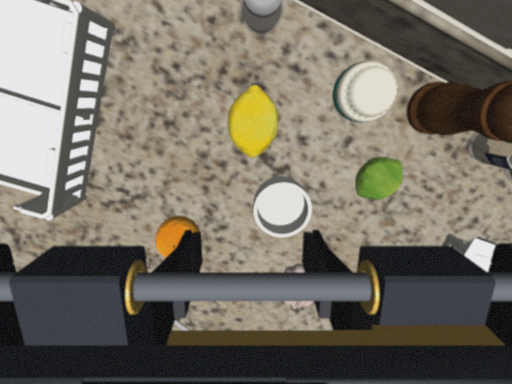

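The lemon is untouched at (253,121). I retry with a longer close.

>>> {"method": "apply_moves", "body": {
  "moves": [
    [[0.0297,0.0005,0.02],0],
    [[0.0297,0.0005,0.03],0],
    [[0,0,0.035],0],
    [[0,0,0.035],0],
    [[0,0,0],0]
  ]
}}

```text
time_s: 6.28
tcp_pos: [0.5822, 0.0649, 0.0832]
ee_rot: [[0.906, 0.423, -0.018], [0.423, -0.906, -0.005], [-0.018, -0.003, -1.0]]
wrist_force: [-2.0, 0.2, -0.8]
gripper_width: 0.985
gripper_force: 0.0
```

>>> {"method": "apply_moves", "body": {
  "moves": [
    [[0,0,0.03],0],
    [[0,0,0.03],0],
    [[0,0,0.02],0],
    [[0,0,0],0],
    [[0,0,0],0]
  ]
}}

```text
time_s: 6.7
tcp_pos: [0.5878, 0.066, 0.0125]
ee_rot: [[0.905, 0.425, -0.001], [0.425, -0.905, -0.001], [-0.001, 0.001, -1.0]]
wrist_force: [0.5, 0.2, 0.9]
gripper_width: 0.997
gripper_force: 0.0
```

>>> {"method": "apply_moves", "body": {
  "moves": [
    [[0,0,0],0],
    [[0,0,0],0],
    [[0,0,0],0],
    [[0,0,0],0],
    [[0,0,0],0]
  ],
  "hand": 0.03
}}

```text
time_s: 7.12
tcp_pos: [0.5879, 0.0662, 0.0134]
ee_rot: [[0.905, 0.425, 0.002], [0.425, -0.905, 0.001], [0.002, 0.0, -1.0]]
wrist_force: [0.4, -0.4, 0.7]
gripper_width: 0.707
gripper_force: 0.0
```

>>> {"method": "apply_moves", "body": {
  "moves": [
    [[0,0,0],0],
    [[0,0,0],0],
    [[0,0,0],0],
    [[0,0,0],0],
    [[0,0,0],0]
  ]
}}

```text
time_s: 7.53
tcp_pos: [0.5877, 0.0661, 0.013]
ee_rot: [[0.905, 0.425, 0.001], [0.425, -0.905, -0.0], [0.0, 0.0, -1.0]]
wrist_force: [-0.7, 0.4, 5.8]
gripper_width: 0.606
gripper_force: 30.0
```

>>> {"method": "apply_moves", "body": {
  "moves": [
    [[0,0,0],0],
    [[0,0,0],0],
    [[0,0,0],0],
    [[0,0,0],0],
    [[0,0,0],0]
  ]
}}

```text
time_s: 7.95
tcp_pos: [0.5878, 0.0661, 0.013]
ee_rot: [[0.905, 0.425, 0.001], [0.425, -0.905, -0.0], [0.001, 0.0, -1.0]]
wrist_force: [-0.5, -1.5, 5.4]
gripper_width: 0.609
gripper_force: 30.0
```

>>> {"method": "apply_moves", "body": {
  "moves": [
    [[0,0,-0.02],0],
    [[0,0,-0.03],0],
    [[0,0,-0.035],0],
    [[0,0,-0.035],0],
    [[0,0,-0.02],0]
  ]
}}

```text
time_s: 8.37
tcp_pos: [0.5888, 0.0664, 0.1558]
ee_rot: [[0.905, 0.425, 0.005], [0.425, -0.905, 0.001], [0.005, 0.001, -1.0]]
wrist_force: [1.3, 0.1, -0.5]
gripper_width: 0.611
gripper_force: 30.0
```

>>> {"method": "apply_moves", "body": {
  "moves": [
    [[-0.002,-0.018,0],0],
    [[-0.0022,-0.0345,0],0],
    [[-0.0022,-0.0345,0],0],
    [[-0.0022,-0.0345,0],0],
    [[-0.0022,-0.0345,0],0]
  ]
}}

```text
time_s: 8.78
tcp_pos: [0.5101, 0.2036, 0.1516]
ee_rot: [[0.906, 0.423, -0.001], [0.423, -0.906, -0.0], [-0.001, -0.0, -1.0]]
wrist_force: [0.2, 0.6, -1.2]
gripper_width: 0.606
gripper_force: 30.0
```

>>> {"method": "apply_moves", "body": {
  "moves": [
    [[-0.0022,-0.0345,0],0],
    [[-0.0022,-0.0345,0],0],
    [[-0.0022,-0.0345,0],0],
    [[-0.0022,-0.0263,0],0],
    [[0,0,0],5.8]
  ]
}}

```text
time_s: 9.2
tcp_pos: [0.4463, 0.3201, 0.1516]
ee_rot: [[0.943, 0.334, -0.001], [0.334, -0.943, 0.001], [-0.0, -0.001, -1.0]]
wrist_force: [-0.4, 0.1, -1.5]
gripper_width: 0.606
gripper_force: 30.0
```

>>> {"method": "apply_moves", "body": {
  "moves": [
    [[0,0,0],5.8],
    [[0,0,0],5.8],
    [[0,0,0],0],
    [[0,0,0],0],
    [[0,0,0],0]
  ]
}}

```text
time_s: 9.62
tcp_pos: [0.4483, 0.3163, 0.1519]
ee_rot: [[0.991, 0.136, -0.001], [0.136, -0.991, -0.001], [-0.001, 0.0, -1.0]]
wrist_force: [0.2, -0.1, -0.8]
gripper_width: 0.607
gripper_force: 30.0
```

```bash
python3 - <<'E'
from fit import *
from go import to
for n in("scene","top"): p=imaging.capture(n); cv2.imwrite(f"pics/{n}2.png",p["frame"])
p=imaging.capture("wrist"); cv2.imwrite("pics/w3.png",p["frame"])
c,s=np.cos(np.radians(7.5)),np.sin(np.radians(7.5))
to(.5023-.053*c,.3241-.053*s,.019,7.5)
a=r.sense(); print(a["gripper_width"],a["gripper_force"])
E
```

```text
tcp [0.4485 0.3163 0.1523] h 7.7 t 9.8 | shift [ 0.0014 -0.0007  0.1333] = 4 x [ 0.0003 -0.0002  0.0333]
turn 0.2 = 1 x 0.25
0.6088210398229863 29.99962523745122
```

View pics/w3.png

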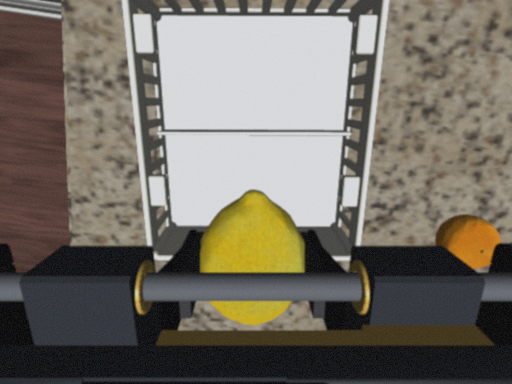

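The wrist view shows the lemon held in line with the crate. The divider is at row 132, the far lugs at (144,33) and (369,33), and the near lugs at (158,190) and (351,190). I check the crate pose from the lug tops.

```bash
python3 - <<'E'
from fit import *
p=imaging.capture("wrist")
L=np.array([atz(p,u,v,.064)[:2] for u,v in((144,33),(369,33),(158,190),(351,190))]); D=np.array([atz(p,u,132,.033)[:2] for u in(160,350)])
f=(L[0]+L[1])/2;n=(L[2]+L[3])/2; x=(f-n); print(np.round(L,4),"gap",np.linalg.norm(x),"yaw",np.degrees(np.arctan2(x[1],x[0])),"centre",n+x*45/120,"div",D.mean(0), "w",np.linalg.norm(L[0]-L[1]),np.linalg.norm(L[2]-L[3]))
E
```

```text
[[0.565  0.4115]
 [0.5871 0.2493]
 [0.4474 0.3958]
 [0.4692 0.2353]] gap 0.11872408357516957 yaw 7.207094511735674 centre [0.50247789 0.32110183] div [0.50297346 0.32099931] w 0.16365762006198079 0.16199419000553722
```

>>> {"method": "apply_moves", "body": {
  "moves": [
    [[0,0,0.03],0],
    [[0,0,0.035],0],
    [[0,0,0.03],0],
    [[0,0,0.02],0],
    [[0,0,0.01],0]
  ]
}}

```text
time_s: 10.23
tcp_pos: [0.4472, 0.3149, 0.0245]
ee_rot: [[0.991, 0.134, -0.004], [0.134, -0.991, -0.004], [-0.004, 0.003, -1.0]]
wrist_force: [-0.1, -0.5, -1.7]
gripper_width: 0.604
gripper_force: 30.0
```

>>> {"method": "apply_moves", "body": {
  "moves": [
    [[0,0,0.005],0],
    [[0,0,0.003],0],
    [[0,0,0],0],
    [[0,0,0],0],
    [[0,0,0],0]
  ]
}}

```text
time_s: 10.65
tcp_pos: [0.4491, 0.3173, 0.0207]
ee_rot: [[0.991, 0.134, 0.002], [0.134, -0.991, 0.002], [0.002, -0.002, -1.0]]
wrist_force: [-0.9, -0.1, -1.2]
gripper_width: 0.61
gripper_force: 30.0
```

>>> {"method": "apply_moves", "body": {
  "moves": [
    [[0,0,0],0],
    [[0,0,0],0],
    [[0,0,0],0],
    [[0,0,0],0],
    [[0,0,0],0]
  ],
  "hand": 0.087
}}

```text
time_s: 11.07
tcp_pos: [0.4485, 0.3167, 0.0196]
ee_rot: [[0.991, 0.134, 0.0], [0.134, -0.991, 0.0], [0.0, -0.0, -1.0]]
wrist_force: [0.1, 0.4, -0.1]
gripper_width: 0.902
gripper_force: 0.0
```

>>> {"method": "apply_moves", "body": {
  "moves": [
    [[0,0,0],0],
    [[0,0,-0.02],0],
    [[0,0,-0.035],0],
    [[0,0,-0.035],0],
    [[0,0,-0.035],0]
  ]
}}

```text
time_s: 11.48
tcp_pos: [0.4482, 0.3161, 0.1456]
ee_rot: [[0.991, 0.134, -0.001], [0.134, -0.991, -0.001], [-0.001, 0.001, -1.0]]
wrist_force: [0.9, 1.3, -0.5]
gripper_width: 0.993
gripper_force: 0.0
```

>>> {"method": "apply_moves", "body": {
  "moves": [
    [[0,0,-0.035],0],
    [[0,0,-0.02],0],
    [[0,0,0],0],
    [[0,0,0],0],
    [[0,0,0],0]
  ]
}}

```text
time_s: 11.9
tcp_pos: [0.4478, 0.316, 0.1984]
ee_rot: [[0.991, 0.134, -0.002], [0.134, -0.991, -0.001], [-0.002, 0.001, -1.0]]
wrist_force: [0.4, -0.7, 0.4]
gripper_width: 1.002
gripper_force: 0.0
```

```bash
python3 - <<'E'
from fit import *
from go import to
p=imaging.capture("top"); cfit(p,"lemon",.003)
to(.5925,-.093,.2,-25)
E
```

```text
lemon none
tcp [0.4477 0.3158 0.1979] h 7.7 t 11.9 | shift [ 0.0888  0.4245 -0.0016] = 11 x [ 0.0081  0.0386 -0.0001]
turn 32.7 = 5 x 6.54
```

>>> {"method": "apply_moves", "body": {
  "moves": [
    [[0.0081,0.0386,0],0],
    [[0.0081,0.0386,0],0],
    [[0.0081,0.0386,0],0],
    [[0.0081,0.0386,0],0],
    [[0.0081,0.0386,0],0]
  ],
  "hand": 0.068
}}

```text
time_s: 12.37
tcp_pos: [0.514, 0.1287, 0.1977]
ee_rot: [[0.991, 0.135, -0.003], [0.135, -0.991, -0.002], [-0.003, 0.001, -1.0]]
wrist_force: [1.1, 1.4, -0.1]
gripper_width: 0.796
gripper_force: 0.0
```

>>> {"method": "apply_moves", "body": {
  "moves": [
    [[0.0081,0.0386,0],0],
    [[0.0081,0.0386,0],0],
    [[0.0081,0.0386,0],0],
    [[0.0081,0.0386,0],0],
    [[0.0081,0.0386,0],0]
  ]
}}

```text
time_s: 12.78
tcp_pos: [0.5801, -0.0571, 0.1975]
ee_rot: [[0.991, 0.134, -0.004], [0.134, -0.991, -0.0], [-0.004, -0.0, -1.0]]
wrist_force: [0.7, 0.5, -0.0]
gripper_width: 0.781
gripper_force: 0.0
```

>>> {"method": "apply_moves", "body": {
  "moves": [
    [[0.0081,0.0386,0],0],
    [[0,0,0],6.7],
    [[0,0,0],6.7],
    [[0,0,0],6.7],
    [[0,0,0],6.7]
  ]
}}

```text
time_s: 13.2
tcp_pos: [0.5929, -0.0929, 0.197]
ee_rot: [[0.943, -0.334, -0.004], [-0.334, -0.943, -0.0], [-0.004, 0.002, -1.0]]
wrist_force: [0.6, 0.4, -0.6]
gripper_width: 0.785
gripper_force: 0.0
```

>>> {"method": "apply_moves", "body": {
  "moves": [
    [[0,0,0],6.7],
    [[0,0,0],6.7],
    [[0,0,0],0],
    [[0,0,0],0],
    [[0,0,0],0]
  ]
}}

```text
time_s: 13.62
tcp_pos: [0.5934, -0.0923, 0.1984]
ee_rot: [[0.845, -0.535, -0.002], [-0.535, -0.845, -0.0], [-0.002, 0.001, -1.0]]
wrist_force: [-0.2, -0.1, 1.0]
gripper_width: 0.781
gripper_force: 0.0
```

```bash
python3 - <<'E'
from fit import *
from go import to
p=imaging.capture("wrist"); cv2.imwrite("pics/w4.png",p["frame"]); cfit(p,"lime")
p=imaging.capture("top"); cfit(p,"lemon",.003); h=cv2.cvtColor(p["frame"],cv2.COLOR_BGR2HSV); m=cv2.inRange(h,(22,150,80),(34,255,255)); ys,xs=np.nonzero(m[100:260,60:220]); print(len(xs),xs.mean()+60,ys.mean()+100, atz(p,xs.mean()+60,ys.mean()+100,.031))
to(.5925,-.093,.008,-32)
E
```

```text
lime [233, 151, 41, 51, 1521] [ 0.5921 -0.0937] 158.0 0.157
lemon [129, 184, 20, 29, 412] [0.4527 0.3184] 8.4 0.215
412 138.4271844660194 198.28155339805824 [0.45096215 0.31848141 0.031     ]
tcp [ 0.5936 -0.0922  0.1989] h -32.4 t 13.7 | shift [-0.0004  0.0011  0.1909] = 5 x [-0.0001  0.0002  0.0382]
turn -0.4 = 1 x -0.39
```

View pics/w4.png

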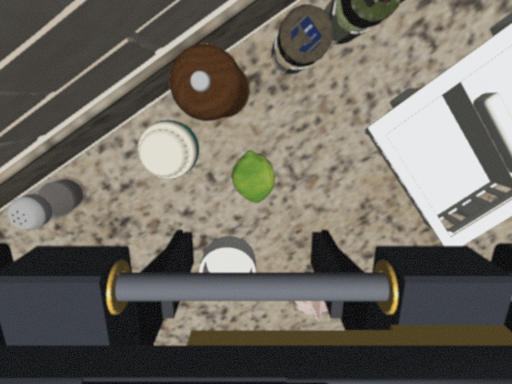

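The lemon lies in the near half at (.452,.318). The lime at (253,177) lies along the tool x axis, with the timer at (168,150) and the mill at (208,82) both clear. Descending.

>>> {"method": "apply_moves", "body": {
  "moves": [
    [[0,0.001,0.035],0],
    [[0,0,0.035],0],
    [[0,0,0.035],0],
    [[0,0,0.035],0],
    [[0,0,0.02],0]
  ]
}}

```text
time_s: 14.13
tcp_pos: [0.5907, -0.0931, 0.0355]
ee_rot: [[0.844, -0.537, -0.006], [-0.537, -0.844, 0.0], [-0.005, 0.003, -1.0]]
wrist_force: [-0.5, 0.4, -0.4]
gripper_width: 0.784
gripper_force: 0.0
```

>>> {"method": "apply_moves", "body": {
  "moves": [
    [[0,0,0.02],0],
    [[0,0,0.01],0],
    [[0,0,0],0],
    [[0,0,0],0],
    [[0,0,0],0]
  ]
}}

```text
time_s: 14.55
tcp_pos: [0.5944, -0.0931, 0.0109]
ee_rot: [[0.844, -0.536, 0.003], [-0.536, -0.844, -0.0], [0.002, -0.002, -1.0]]
wrist_force: [-0.4, 0.3, -0.3]
gripper_width: 0.783
gripper_force: 0.0
```

>>> {"method": "apply_moves", "body": {
  "moves": [
    [[0,0,0],0],
    [[0,0,0],0],
    [[0,0,0],0],
    [[0,0,0],0],
    [[0,0,0],0]
  ],
  "hand": 0.03
}}

```text
time_s: 14.97
tcp_pos: [0.5933, -0.0933, 0.0101]
ee_rot: [[0.844, -0.537, 0.001], [-0.537, -0.844, -0.0], [0.001, -0.0, -1.0]]
wrist_force: [-1.6, 0.1, 2.8]
gripper_width: 0.527
gripper_force: 30.0
```

>>> {"method": "apply_moves", "body": {
  "moves": [
    [[0,0,0],0],
    [[0,0,0],0],
    [[0,0,0],0],
    [[0,0,0],0],
    [[0,0,0],0]
  ]
}}

```text
time_s: 15.38
tcp_pos: [0.5933, -0.0933, 0.01]
ee_rot: [[0.844, -0.537, 0.0], [-0.537, -0.844, -0.0], [0.0, 0.0, -1.0]]
wrist_force: [-1.2, 0.1, 5.2]
gripper_width: 0.531
gripper_force: 30.0
```

>>> {"method": "apply_moves", "body": {
  "moves": [
    [[0,0,-0.02],0],
    [[0,0,-0.03],0],
    [[0,0,-0.035],0],
    [[0,0,-0.035],0],
    [[0,0,-0.03],0]
  ]
}}

```text
time_s: 15.8
tcp_pos: [0.5934, -0.093, 0.1612]
ee_rot: [[0.844, -0.537, 0.001], [-0.537, -0.844, 0.0], [0.001, -0.001, -1.0]]
wrist_force: [0.9, -0.4, -0.5]
gripper_width: 0.528
gripper_force: 30.0
```

```bash
python3 - <<'E'
from go import *
a=r.sense(); print(a["gripper_width"]*.087,a["gripper_force"])
c,s=np.cos(np.radians(7.4)),np.sin(np.radians(7.4))
to(.5024+.052*c,.3225+.052*s,.158,7.4)
E
```

```text
0.045924811423643 29.99995709513314
tcp [ 0.5934 -0.093   0.1612] h -32.5 t 15.8 | shift [-0.26   -0.3349  0.0033] = 11 x [-0.0236 -0.0304  0.0003]
turn -39.9 = 6 x -6.65
```

>>> {"method": "apply_moves", "body": {
  "moves": [
    [[-0.0236,-0.0304,0],0],
    [[-0.0236,-0.0304,0],0],
    [[-0.0236,-0.0304,0],0],
    [[-0.0236,-0.0304,0],0],
    [[-0.0236,-0.0304,0],0]
  ]
}}

```text
time_s: 16.22
tcp_pos: [0.5746, 0.1002, 0.1589]
ee_rot: [[0.843, -0.538, -0.0], [-0.538, -0.843, 0.0], [-0.001, -0.0, -1.0]]
wrist_force: [0.4, 0.2, -0.4]
gripper_width: 0.526
gripper_force: 30.0
```

>>> {"method": "apply_moves", "body": {
  "moves": [
    [[-0.0236,-0.0304,0],0],
    [[-0.0236,-0.0304,0],0],
    [[-0.0236,-0.0304,0],0],
    [[-0.0236,-0.0304,0],0],
    [[-0.0236,-0.0304,0],0]
  ]
}}

```text
time_s: 16.63
tcp_pos: [0.5565, 0.292, 0.1587]
ee_rot: [[0.844, -0.537, -0.001], [-0.537, -0.844, 0.0], [-0.001, 0.0, -1.0]]
wrist_force: [0.7, -0.5, -0.4]
gripper_width: 0.523
gripper_force: 30.0
```

>>> {"method": "apply_moves", "body": {
  "moves": [
    [[-0.0236,-0.0304,0],0],
    [[0,0,0],-6.7],
    [[0,0,0],-6.7],
    [[0,0,0],-6.7],
    [[0,0,0],-6.7]
  ]
}}

```text
time_s: 17.05
tcp_pos: [0.5532, 0.329, 0.1582]
ee_rot: [[0.996, -0.093, -0.001], [-0.093, -0.996, -0.0], [-0.001, 0.001, -1.0]]
wrist_force: [0.4, 0.8, -1.2]
gripper_width: 0.529
gripper_force: 30.0
```

>>> {"method": "apply_moves", "body": {
  "moves": [
    [[0,0,0],-6.7],
    [[0,0,0],-6.6],
    [[0,0,0],0],
    [[0,0,0],0],
    [[0,0,0],0]
  ]
}}

```text
time_s: 17.47
tcp_pos: [0.5537, 0.3284, 0.1589]
ee_rot: [[0.992, 0.13, -0.001], [0.13, -0.992, -0.0], [-0.001, 0.0, -1.0]]
wrist_force: [-0.7, 0.4, -0.6]
gripper_width: 0.527
gripper_force: 30.0
```

```bash
python3 - <<'E'
from go import *
c,s=np.cos(np.radians(7.4)),np.sin(np.radians(7.4))
to(.5024+.052*c,.3225+.052*s,.016,7.4)
E
```

```text
tcp [0.5537 0.3284 0.1589] h 7.5 t 17.5 | shift [ 0.0005 -0.0008  0.1429] = 4 x [ 0.0001 -0.0002  0.0357]
turn 0.1 = 1 x 0.06
```

>>> {"method": "apply_moves", "body": {
  "moves": [
    [[0,0,0.03],0],
    [[0,0,0.035],0],
    [[0,0,0.035],0],
    [[0,0,0.025],0],
    [[0,0,0.01],0]
  ]
}}

```text
time_s: 17.88
tcp_pos: [0.5514, 0.3264, 0.0198]
ee_rot: [[0.992, 0.13, -0.006], [0.13, -0.992, -0.005], [-0.007, 0.004, -1.0]]
wrist_force: [0.1, -1.5, -0.3]
gripper_width: 0.53
gripper_force: 30.0
```

>>> {"method": "apply_moves", "body": {
  "moves": [
    [[0,0,0.005],0],
    [[0,0,0.003],0],
    [[0,0,0],0],
    [[0,0,0],0],
    [[0,0,0],0]
  ]
}}

```text
time_s: 18.3
tcp_pos: [0.5547, 0.3292, 0.0183]
ee_rot: [[0.991, 0.132, 0.003], [0.132, -0.991, 0.002], [0.003, -0.002, -1.0]]
wrist_force: [0.7, -0.8, -1.2]
gripper_width: 0.529
gripper_force: 30.0
```

>>> {"method": "apply_moves", "body": {
  "moves": [
    [[0,0,0],0],
    [[0,0,0],0],
    [[0,0,0],0],
    [[0,0,0],0],
    [[0,0,0],0]
  ],
  "hand": 0.075
}}

```text
time_s: 18.72
tcp_pos: [0.5539, 0.3285, 0.0166]
ee_rot: [[0.991, 0.133, 0.0], [0.133, -0.991, 0.0], [0.0, -0.0, -1.0]]
wrist_force: [-0.0, -0.3, 0.2]
gripper_width: 0.804
gripper_force: 0.0
```

>>> {"method": "apply_moves", "body": {
  "moves": [
    [[0,0,0],0],
    [[0,0,-0.02],0],
    [[0,0,-0.035],0],
    [[0,0,-0.04],0],
    [[0,0,-0.04],0]
  ]
}}

```text
time_s: 19.13
tcp_pos: [0.5533, 0.3279, 0.1522]
ee_rot: [[0.991, 0.133, -0.001], [0.133, -0.991, -0.002], [-0.002, 0.001, -1.0]]
wrist_force: [0.7, 0.5, -0.6]
gripper_width: 0.86
gripper_force: 0.0
```

>>> {"method": "apply_moves", "body": {
  "moves": [
    [[0,0.02,-0.03],0],
    [[0,0.04,0],0],
    [[0,0.04,0],0],
    [[0,0.04,0],0],
    [[0,0.04,0],0]
  ]
}}

```text
time_s: 19.55
tcp_pos: [0.5774, 0.1484, 0.1818]
ee_rot: [[0.991, 0.133, 0.0], [0.133, -0.991, 0.0], [0.001, -0.0, -1.0]]
wrist_force: [1.2, -0.7, 1.2]
gripper_width: 0.86
gripper_force: 0.0
```

>>> {"method": "apply_moves", "body": {
  "moves": [
    [[0,0.04,0],0],
    [[0,0.04,0],0],
    [[0,0.04,0],0],
    [[0,0,0],0],
    [[0,0,0],0]
  ]
}}

```text
time_s: 19.97
tcp_pos: [0.5935, 0.0288, 0.1813]
ee_rot: [[0.992, 0.129, -0.0], [0.129, -0.992, 0.0], [-0.0, -0.0, -1.0]]
wrist_force: [0.5, 0.4, -1.2]
gripper_width: 0.862
gripper_force: 0.0
```

```bash
python3 - <<'E'
from fit import *
from go import to
p=imaging.capture("top"); cfit(p,"lemon",.003); cfit(p,"lime",.003)
m,c=mask_of(p,"deep_crate"); q,f=fit(p,"deep_crate",m); print(q[:2],np.degrees(q[2]),f)
cv2.imwrite("pics/t5.png",cv2.resize(p["frame"][110:250,80:220],None,fx=4,fy=4,interpolation=2))
to(.503,-.326,.15,5.2)
E
```

```text
lemon none
lime none
[0.49014936 0.39383301] -0.48457280893320037 1.5461641663617514
tcp [0.5936 0.0312 0.1814] h 7.6 t 20.1 | shift [-0.137   0.3421  0.0313] = 10 x [-0.0137  0.0342  0.0031]
turn 2.4 = 1 x 2.4
```

View pics/t5.png

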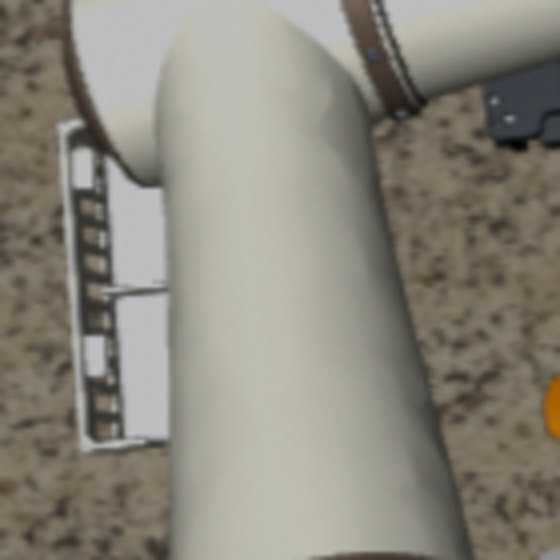

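The arm hides the deep crate in the top view, so I carry on to the shallow crate and look from there.

>>> {"method": "apply_moves", "body": {
  "moves": [
    [[-0.02,0.0333,0],0],
    [[-0.02,0.0333,0],0],
    [[-0.02,0.0333,0],0],
    [[-0.02,0.0333,0],0],
    [[-0.02,0.0333,0],0]
  ]
}}

```text
time_s: 20.48
tcp_pos: [0.5161, -0.1469, 0.1816]
ee_rot: [[0.991, 0.136, 0.0], [0.136, -0.991, 0.0], [0.0, 0.0, -1.0]]
wrist_force: [-0.1, -1.5, -0.2]
gripper_width: 0.862
gripper_force: 0.0
```

>>> {"method": "apply_moves", "body": {
  "moves": [
    [[-0.02,0.0333,0],0],
    [[-0.02,0.0333,0],0],
    [[-0.02,0.0333,0],0],
    [[-0.02,0.0333,0],0],
    [[-0.02,0.0333,0],0]
  ]
}}

```text
time_s: 20.9
tcp_pos: [0.4396, -0.3256, 0.1817]
ee_rot: [[0.991, 0.136, 0.001], [0.136, -0.991, -0.0], [0.001, 0.0, -1.0]]
wrist_force: [0.1, 0.0, 1.2]
gripper_width: 0.862
gripper_force: 0.0
```

>>> {"method": "apply_moves", "body": {
  "moves": [
    [[0,0,0],2.4],
    [[0,0,0],0],
    [[0,0,0],0],
    [[0,0,0],0],
    [[0,0,0],0]
  ]
}}

```text
time_s: 21.32
tcp_pos: [0.4404, -0.3241, 0.1815]
ee_rot: [[0.996, 0.094, 0.0], [0.094, -0.996, 0.0], [0.0, 0.0, -1.0]]
wrist_force: [0.3, -0.1, -0.3]
gripper_width: 0.861
gripper_force: 0.0
```

```bash
python3 - <<'E'
from fit import *
from go import to
p=imaging.capture("top"); cfit(p,"lemon",.003); cfit(p,"lime",.003)
m,c=mask_of(p,"deep_crate"); q,f=fit(p,"deep_crate",m); print(q[:2],np.degrees(q[2]),f)
a=cv2.resize(p["frame"][120:240,85:205],(400,400),interpolation=2)
w=imaging.capture("wrist"); b=cv2.resize(w["frame"],(400,300)); o=np.zeros((400,800,3),np.uint8); o[:,:400]=a; o[:300,400:]=b
cv2.imwrite("pics/t6.png",o)
to(.503,-.326,.15,5.2)
E
```

```text
lemon [129, 184, 20, 29, 409] [0.4519 0.3189] 19.3 0.223
lime [129, 150, 17, 20, 249] [0.5529 0.3273] 47.6 0.306
[0.5021241  0.32340262] 7.716939798176401 0.01633151129164368
tcp [ 0.44   -0.3246  0.1815] h 5.3 t 21.5 | shift [0.0626 0.0072 0.0315] = 2 x [0.0313 0.0036 0.0157]
turn 0.1 = 1 x 0.13
```

View pics/t6.png

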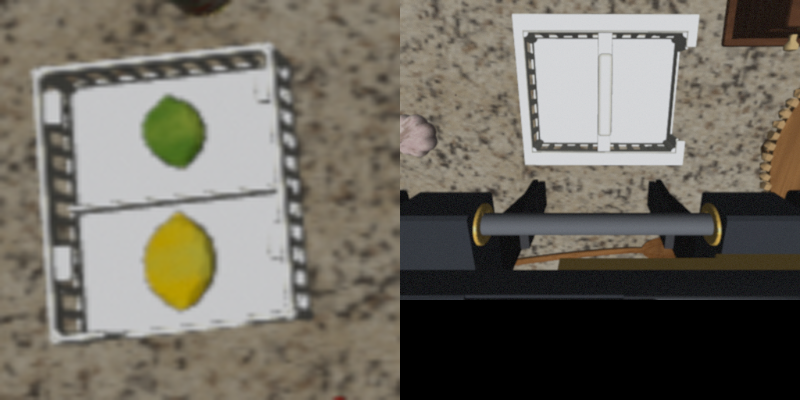

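Both fruits lie centred in their halves, lime far and lemon near. In the composite the shallow crate's handle spans (605,55) to (605,135), and its scooped end is on the right. I measure the handle and rim from this wrist view.

```bash
python3 - <<'E'
from fit import *
from go import to
p=imaging.capture("wrist"); k=1.28
H=np.array([atz(p,(u-400)*k,v*k,.064)[:2] for u,v in((599,55),(611.5,55),(610.5,135),(598.5,135))])
C=np.array([atz(p,(u-400)*k,v*k,.05)[:2] for u,v in((513,15),(698,15),(683,164),(526,164))])
print(H.mean(0),np.degrees(np.arctan2(*(H[0]+H[1]-H[2]-H[3])[::-1])))
e=C[0]+C[3]-C[1]-C[2]; print(C.mean(0),np.degrees(np.arctan2(e[1],e[0])),[round(np.linalg.norm(C[i]-C[i-1]),3) for i in range(4)])
E
```

```text
[ 0.50236502 -0.32784427] 5.363357443730379
[ 0.50250613 -0.32841225] 95.34902215262838 [np.float64(0.171), np.float64(0.2), np.float64(0.171), np.float64(0.202)]
```

>>> {"method": "apply_moves", "body": {
  "moves": [
    [[0.031,0.0042,0],0],
    [[0.0312,0.0041,0],0],
    [[0,0,0],0],
    [[0,0,0],0],
    [[0,0,0],0]
  ],
  "hand": 0.045
}}

```text
time_s: 21.93
tcp_pos: [0.5017, -0.3277, 0.1809]
ee_rot: [[0.996, 0.091, -0.001], [0.091, -0.996, 0.001], [-0.001, -0.001, -1.0]]
wrist_force: [-0.1, -0.4, 0.1]
gripper_width: 0.575
gripper_force: 0.0
```

>>> {"method": "apply_moves", "body": {
  "moves": [
    [[0,0,0.03],0],
    [[0,0,0.035],0],
    [[0,0,0.03],0],
    [[0,0,0.01],0],
    [[0,0,0],0]
  ]
}}

```text
time_s: 22.35
tcp_pos: [0.4995, -0.3274, 0.0739]
ee_rot: [[0.996, 0.09, -0.006], [0.09, -0.996, 0.002], [-0.006, -0.003, -1.0]]
wrist_force: [0.5, 0.2, 0.6]
gripper_width: 0.521
gripper_force: 0.0
```

```bash
python3 - <<'E'
from fit import *
from go import to
to(.5025,-.3272,.038,5.3); print(r.sense()["gripper_width"],r.sense()["wrist_force"])
p=imaging.capture("top"); cv2.imwrite("pics/t7.png",cv2.resize(p["frame"][130:240,330:450],None,fx=4,fy=4,interpolation=2))
E
```

```text
tcp [ 0.4995 -0.3274  0.0739] h 5.2 t 22.4 | shift [0.0032 0.0002 0.0359] = 1 x [0.0032 0.0002 0.0359]
turn -0.1 = 1 x -0.12
0.5208063545867674 [0.52609255 0.22880365 0.6181336 ]
```

>>> {"method": "apply_moves", "body": {
  "moves": [
    [[0,0,0.02],0],
    [[0,0,0.018],0],
    [[0,0,0],0],
    [[0,0,0],0],
    [[0,0,0],0]
  ]
}}

```text
time_s: 22.82
tcp_pos: [0.5037, -0.3289, 0.0408]
ee_rot: [[0.996, 0.092, 0.004], [0.092, -0.996, -0.002], [0.004, 0.002, -1.0]]
wrist_force: [1.0, -0.5, 0.5]
gripper_width: 0.516
gripper_force: 0.0
```

>>> {"method": "apply_moves", "body": {
  "moves": [
    [[0,0,0],0],
    [[0,0,0],0],
    [[0,0,0],0],
    [[0,0,0],0],
    [[0,0,0],0]
  ],
  "hand": 0
}}

```text
time_s: 23.23
tcp_pos: [0.5022, -0.3282, 0.0387]
ee_rot: [[0.996, 0.091, 0.0], [0.091, -0.996, -0.0], [0.0, 0.0, -1.0]]
wrist_force: [-0.3, -0.5, 0.5]
gripper_width: 0.227
gripper_force: 0.0
```

>>> {"method": "apply_moves", "body": {
  "moves": [
    [[0,0,0],0],
    [[0,0,0],0],
    [[0,0,0],0],
    [[0,0,0],0],
    [[0,0,0],0]
  ]
}}

```text
time_s: 23.65
tcp_pos: [0.5022, -0.3281, 0.0386]
ee_rot: [[0.996, 0.091, 0.0], [0.091, -0.996, -0.0], [0.0, 0.0, -1.0]]
wrist_force: [-0.1, 0.7, 2.8]
gripper_width: 0.184
gripper_force: 30.0
```

```bash
python3 - <<'E'
from go import *
to(.45,0,.18,97.5); print(r.sense()["gripper_width"],r.sense()["gripper_force"],r.sense()["wrist_force"])
E
```

```text
tcp [ 0.5022 -0.3281  0.0386] h 5.2 t 23.6 | shift [-0.0221 -0.3315 -0.1414] = 10 x [-0.0022 -0.0332 -0.0141]
turn -92.3 = 13 x -7.1
0.1840391954754853 29.999904669821262 [-0.06458176  0.72344813  2.80168032]
```

>>> {"method": "apply_moves", "body": {
  "moves": [
    [[0,0,-0.015],0],
    [[0,0,-0.03],0],
    [[0,0,-0.035],0],
    [[0,0,-0.035],0],
    [[0,0,-0.025],0]
  ]
}}

```text
time_s: 24.07
tcp_pos: [0.5026, -0.3285, 0.1809]
ee_rot: [[0.996, 0.091, 0.002], [0.091, -0.996, -0.001], [0.002, 0.001, -1.0]]
wrist_force: [1.4, -0.2, -1.6]
gripper_width: 0.184
gripper_force: 30.0
```

>>> {"method": "apply_moves", "body": {
  "moves": [
    [[-0.001,-0.015,0],0],
    [[-0.002,-0.03,0],0],
    [[-0.002,-0.03,0],0],
    [[-0.002,-0.03,0],0],
    [[-0.002,-0.03,0],0]
  ]
}}

```text
time_s: 24.48
tcp_pos: [0.4798, -0.1932, 0.1774]
ee_rot: [[0.996, 0.09, -0.002], [0.09, -0.996, 0.001], [-0.002, -0.001, -1.0]]
wrist_force: [0.5, 0.5, -1.7]
gripper_width: 0.179
gripper_force: 30.0
```

>>> {"method": "apply_moves", "body": {
  "moves": [
    [[-0.002,-0.03,0],0],
    [[-0.002,-0.03,0],0],
    [[-0.002,-0.03,0],0],
    [[-0.002,-0.03,0],0],
    [[-0.002,-0.03,0],0]
  ]
}}

```text
time_s: 24.9
tcp_pos: [0.4563, -0.0447, 0.1777]
ee_rot: [[0.996, 0.09, -0.001], [0.09, -0.996, 0.0], [-0.001, -0.0, -1.0]]
wrist_force: [1.2, 0.6, -2.2]
gripper_width: 0.178
gripper_force: 30.0
```

>>> {"method": "apply_moves", "body": {
  "moves": [
    [[-0.002,-0.03,0],0],
    [[0,-0.015,0],0],
    [[0,0,0],-4],
    [[0,0,0],-7],
    [[0,0,0],-7]
  ]
}}

```text
time_s: 25.32
tcp_pos: [0.4505, -0.0009, 0.1777]
ee_rot: [[0.916, 0.4, -0.001], [0.4, -0.916, 0.0], [-0.001, -0.001, -1.0]]
wrist_force: [-0.3, 0.1, -2.4]
gripper_width: 0.18
gripper_force: 30.0
```

>>> {"method": "apply_moves", "body": {
  "moves": [
    [[0,0,0],-7],
    [[0,0,0],-7],
    [[0,0,0],-7],
    [[0,0,0],-7],
    [[0,0,0],-7]
  ]
}}

```text
time_s: 25.73
tcp_pos: [0.4506, -0.0015, 0.1776]
ee_rot: [[0.522, 0.853, -0.002], [0.853, -0.522, 0.0], [-0.001, -0.001, -1.0]]
wrist_force: [0.2, -0.1, -1.5]
gripper_width: 0.182
gripper_force: 30.0
```

>>> {"method": "apply_moves", "body": {
  "moves": [
    [[0,0,0],-7],
    [[0,0,0],-7],
    [[0,0,0],-7],
    [[0,0,0],-7],
    [[0,0,0],-7]
  ]
}}

```text
time_s: 26.15
tcp_pos: [0.4506, -0.0015, 0.1776]
ee_rot: [[-0.062, 0.998, -0.002], [0.998, 0.062, -0.0], [0.0, -0.002, -1.0]]
wrist_force: [-0.6, 0.1, -2.3]
gripper_width: 0.182
gripper_force: 30.0
```

>>> {"method": "apply_moves", "body": {
  "moves": [
    [[0,0,0],-4.3],
    [[0,0,0],0],
    [[0,0,0],0],
    [[0,0,0],0],
    [[0,0,0],0]
  ]
}}

```text
time_s: 26.57
tcp_pos: [0.4511, -0.0014, 0.1782]
ee_rot: [[-0.13, 0.992, -0.0], [0.992, 0.13, -0.0], [0.0, -0.0, -1.0]]
wrist_force: [0.4, 0.1, -1.6]
gripper_width: 0.182
gripper_force: 30.0
```

```bash
python3 - <<'E'
from go import *
to(.5023,.3228,.18,97.5); print(r.sense()["gripper_width"],np.round(r.sense()["joints"],1))
p=imaging.capture("wrist"); cv2.imwrite("pics/w8.png",p["frame"])
E
```

```text
tcp [ 0.4511 -0.0014  0.1782] h 97.4 t 26.6 | shift [ 0.3149  0.0928 -0.0018] = 9 x [ 0.035   0.0103 -0.0002]
turn -0.1 = 1 x -0.06
0.18239537772976394 [ 20.6   7.4 -26.7  -0.  -56.  166.9]
```

View pics/w8.png

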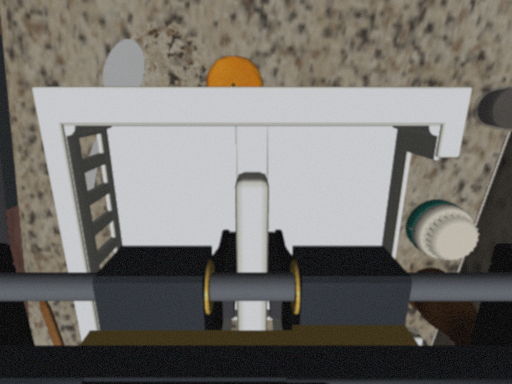

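The crate hangs level with its handle gripped, and its scooped end points to world +x (right in the image). Carrying it over the deep crate.

>>> {"method": "apply_moves", "body": {
  "moves": [
    [[0.016,0.0047,0],0],
    [[0.0314,0.0093,0],0],
    [[0.0314,0.0093,0],0],
    [[0.0314,0.0093,0],0],
    [[0.0314,0.0093,0],0]
  ]
}}

```text
time_s: 27.03
tcp_pos: [0.4743, 0.1459, 0.1785]
ee_rot: [[-0.13, 0.992, 0.0], [0.992, 0.13, 0.0], [0.0, 0.0, -1.0]]
wrist_force: [-0.0, -0.4, -2.3]
gripper_width: 0.176
gripper_force: 30.0
```

>>> {"method": "apply_moves", "body": {
  "moves": [
    [[0.0314,0.0093,0],0],
    [[0.0314,0.0093,0],0],
    [[0.0314,0.0093,0],0],
    [[0.0314,0.0093,0],0],
    [[0.0314,0.0093,0],0]
  ]
}}

```text
time_s: 27.45
tcp_pos: [0.4998, 0.3078, 0.1782]
ee_rot: [[-0.13, 0.991, -0.0], [0.991, 0.13, -0.0], [-0.0, -0.0, -1.0]]
wrist_force: [0.0, -0.5, -1.2]
gripper_width: 0.181
gripper_force: 30.0
```

>>> {"method": "apply_moves", "body": {
  "moves": [
    [[0.0156,0.0043,0],0],
    [[0,0,0],0],
    [[0,0,0],0],
    [[0,0,0],0],
    [[0,0,0],0]
  ]
}}

```text
time_s: 27.87
tcp_pos: [0.5018, 0.3211, 0.1784]
ee_rot: [[-0.13, 0.992, -0.001], [0.992, 0.13, -0.001], [-0.0, -0.001, -1.0]]
wrist_force: [0.9, -0.6, -2.6]
gripper_width: 0.18
gripper_force: 30.0
```

```bash
python3 - <<'E'
from go import *
to(.5022,.322,.104,97.5)
p=imaging.capture("wrist"); cv2.imwrite("pics/w9.png",p["frame"])
R=np.radians(7.5);c,s=np.cos(R),np.sin(R)
for n,l in dict(LugNearL=(-45,75,64),LugFarL=(75,75,64),LwallNear=(-104,91,74),LwallFar=(104,91,74)).items():
    print(n,np.round(proj(p,[.5022+(c*l[0]-s*l[1])/1e3,.322+(s*l[0]+c*l[1])/1e3,l[2]/1e3])))
E
```

```text
tcp [0.5018 0.3211 0.1784] h 97.5 t 27.9 | shift [0.0009 0.0005 0.0744] = 2 x [0.0004 0.0003 0.0372]
turn -0.0 = 1 x -0.05
LugNearL [199. 107.]
LugFarL [339. 107.]
LwallNear [124.  87.]
LwallFar [380.  87.]
```

View pics/w9.png

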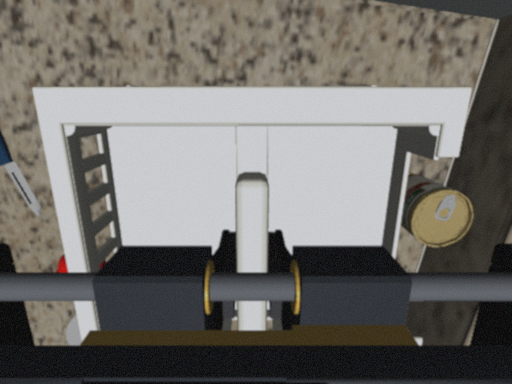

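The deep crate's far corner tips just show at (128,87) and (374,87), which agrees with the predicted (124,87) and (380,87). Lowering.

>>> {"method": "apply_moves", "body": {
  "moves": [
    [[0.0005,0.0003,0.02],0],
    [[0,0,0.02],0],
    [[0,0,0.015],0],
    [[0,0,0.01],0],
    [[0,0,0.005],0]
  ]
}}

```text
time_s: 28.33
tcp_pos: [0.5018, 0.3215, 0.1071]
ee_rot: [[-0.13, 0.992, -0.002], [0.992, 0.13, -0.002], [-0.001, -0.002, -1.0]]
wrist_force: [-0.0, 0.5, -2.4]
gripper_width: 0.183
gripper_force: 30.0
```

>>> {"method": "apply_moves", "body": {
  "moves": [
    [[0,0,0.001],0],
    [[0,0,0],0],
    [[0,0,0],0],
    [[0,0,0],0],
    [[0,0,0],0]
  ]
}}

```text
time_s: 28.75
tcp_pos: [0.5026, 0.3231, 0.1083]
ee_rot: [[-0.131, 0.991, 0.001], [0.991, 0.131, 0.001], [0.001, 0.001, -1.0]]
wrist_force: [0.1, 1.0, -2.2]
gripper_width: 0.178
gripper_force: 30.0
```

>>> {"method": "apply_moves", "body": {
  "moves": [
    [[0,0,0.001],0],
    [[0,0,0.001],0],
    [[0,0,0.001],0],
    [[0,0,0],0],
    [[0,0,0],0]
  ]
}}

```text
time_s: 29.17
tcp_pos: [0.5022, 0.3227, 0.1043]
ee_rot: [[-0.131, 0.991, -0.0], [0.991, 0.131, -0.0], [-0.0, -0.0, -1.0]]
wrist_force: [-0.3, 0.5, -1.8]
gripper_width: 0.182
gripper_force: 30.0
```

>>> {"method": "apply_moves", "body": {
  "moves": [
    [[0,0,0.001],0],
    [[0,0,0.0005],0],
    [[0,0,0.0005],0],
    [[0,0,0],0],
    [[0,0,0],0]
  ]
}}

```text
time_s: 29.58
tcp_pos: [0.5023, 0.3227, 0.1026]
ee_rot: [[-0.131, 0.991, 0.0], [0.991, 0.131, 0.0], [0.0, 0.0, -1.0]]
wrist_force: [-1.2, -0.6, -1.1]
gripper_width: 0.179
gripper_force: 30.0
```

>>> {"method": "apply_moves", "body": {
  "moves": [
    [[0,0,0.001],0],
    [[0,0,0],0],
    [[0,0,0],0],
    [[0,0,0],0],
    [[0,0,0],0]
  ]
}}

```text
time_s: 30.0
tcp_pos: [0.5023, 0.3228, 0.1026]
ee_rot: [[-0.131, 0.991, 0.001], [0.991, 0.131, 0.0], [0.0, 0.001, -1.0]]
wrist_force: [-3.2, -1.8, 5.6]
gripper_width: 0.178
gripper_force: 30.0
```

It made contact at exactly the expected height. Releasing and lifting.

>>> {"method": "apply_moves", "body": {
  "moves": [
    [[0,0,0],0],
    [[0,0,0],0],
    [[0,0,0],0],
    [[0,0,0],0],
    [[0,0,0],0]
  ],
  "hand": 0.045
}}

```text
time_s: 30.42
tcp_pos: [0.5024, 0.3228, 0.1012]
ee_rot: [[-0.131, 0.991, 0.0], [0.991, 0.131, -0.0], [-0.0, 0.0, -1.0]]
wrist_force: [-0.3, -1.0, 0.0]
gripper_width: 0.466
gripper_force: 0.0
```

>>> {"method": "apply_moves", "body": {
  "moves": [
    [[0,0,0],0],
    [[0,0,-0.015],0],
    [[0,0,-0.03],0],
    [[0,0,-0.035],0],
    [[0,0,-0.035],0]
  ]
}}

```text
time_s: 30.83
tcp_pos: [0.502, 0.3223, 0.2171]
ee_rot: [[-0.131, 0.991, -0.001], [0.991, 0.131, -0.002], [-0.001, -0.001, -1.0]]
wrist_force: [0.7, 0.8, 0.8]
gripper_width: 0.517
gripper_force: 0.0
```

>>> {"method": "apply_moves", "body": {
  "moves": [
    [[-0.04,0,0],0],
    [[-0.04,0,0],0],
    [[-0.04,0,0],0],
    [[-0.04,0,0],0],
    [[-0.04,0,0],0]
  ],
  "hand": 0.087
}}

```text
time_s: 31.25
tcp_pos: [0.5283, 0.1228, 0.2166]
ee_rot: [[-0.132, 0.991, 0.001], [0.991, 0.132, 0.0], [0.0, 0.001, -1.0]]
wrist_force: [0.4, -0.0, 0.0]
gripper_width: 0.809
gripper_force: 0.0
```

>>> {"method": "apply_moves", "body": {
  "moves": [
    [[-0.03,0,0],0],
    [[0,0,0],7],
    [[0,0,0],7],
    [[0,0,0],7],
    [[0,0,0],7]
  ]
}}

```text
time_s: 31.67
tcp_pos: [0.5324, 0.0942, 0.2164]
ee_rot: [[0.356, 0.934, 0.0], [0.934, -0.356, 0.0], [0.0, 0.0, -1.0]]
wrist_force: [-0.2, -0.2, -0.0]
gripper_width: 0.992
gripper_force: 0.0
```

>>> {"method": "apply_moves", "body": {
  "moves": [
    [[0,0,0],7],
    [[0,0,0],7],
    [[0,0,0],7],
    [[0,0,0],7],
    [[0,0,0],7]
  ]
}}

```text
time_s: 32.08
tcp_pos: [0.5323, 0.0947, 0.2163]
ee_rot: [[0.827, 0.562, -0.0], [0.562, -0.827, 0.0], [-0.0, -0.0, -1.0]]
wrist_force: [0.1, 0.1, 0.4]
gripper_width: 0.994
gripper_force: 0.0
```

>>> {"method": "apply_moves", "body": {
  "moves": [
    [[0,0,0],7],
    [[0,0,0],7],
    [[0,0,0],7],
    [[0,0,0],6],
    [[0,0,0],0]
  ]
}}

```text
time_s: 32.5
tcp_pos: [0.5323, 0.0947, 0.2163]
ee_rot: [[0.992, 0.129, -0.0], [0.129, -0.992, 0.0], [-0.0, -0.0, -1.0]]
wrist_force: [0.5, 0.3, -0.7]
gripper_width: 0.999
gripper_force: 0.0
```

```bash
python3 - <<'E'
from fit import *
from go import to
q=cfit(imaging.capture("wrist"),"mandarin"); to(.422,.0908,.15,0)
p=imaging.capture("top"); cfit(p,"mandarin")
for t in("deep_crate","shallow_crate"):
    m,c=mask_of(p,t)
    if m is None: print(t,"none"); continue
    q,f=fit(p,t,m,(0.13,),0.064 if t[0]=="s" else 0); print(t,round(c,2),np.round(q,4),round(f,3))
cv2.imwrite("pics/t10.png",cv2.resize(p["frame"][110:260,80:310],None,fx=3,fy=3,interpolation=2))
E
```

```text
mandarin [224, 239, 41, 34, 1197] [0.4209 0.0903] 149.3 0.189
tcp [0.5323 0.0947 0.2163] h 7.6 t 32.5 | shift [-0.1099 -0.0108  0.0663] = 4 x [-0.0275 -0.0027  0.0166]
turn 7.6 = 2 x 3.82
mandarin [216, 202, 20, 20, 324] [0.4232 0.0912] 133.7 0.079
deep_crate 0.6 [0.4734 0.1512 1.1648] 1.277
shallow_crate 0.74 [0.385  0.3149 0.1015] 1.146
```

View pics/t10.png

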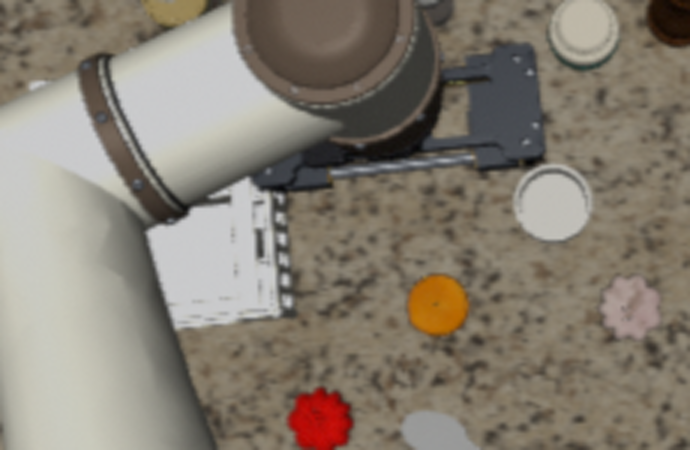

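The mandarin at (.4215,.0905) and the garlic are where they were. The arm hides most of the stack, so I grasp the mandarin now and check the stack when it is clear.

>>> {"method": "apply_moves", "body": {
  "moves": [
    [[-0.0368,-0.0034,0.01],0],
    [[-0.0368,-0.0034,0.01],0],
    [[-0.0368,-0.0034,0.01],0],
    [[0,0,0.03],0],
    [[0,0,0.03],0]
  ]
}}

```text
time_s: 33.12
tcp_pos: [0.4211, 0.0908, 0.1276]
ee_rot: [[0.991, 0.134, 0.005], [0.134, -0.991, 0.003], [0.006, -0.003, -1.0]]
wrist_force: [1.2, 0.5, -0.1]
gripper_width: 0.999
gripper_force: 0.0
```

>>> {"method": "apply_moves", "body": {
  "moves": [
    [[0,0,0.035],0],
    [[0,0,0.035],0],
    [[0,0,0.03],0],
    [[0,0,0.01],0],
    [[0,0,0.008],0]
  ]
}}

```text
time_s: 33.53
tcp_pos: [0.4208, 0.0899, 0.0067]
ee_rot: [[0.991, 0.132, -0.003], [0.132, -0.991, -0.002], [-0.003, 0.002, -1.0]]
wrist_force: [0.6, -0.6, 0.3]
gripper_width: 0.998
gripper_force: 0.0
```

```bash
python3 - <<'E'
from fit import *
from go import to
to(.4215,.0905,.008,7.5)
p=imaging.capture("top")
for t in("deep_crate","shallow_crate"):
    m,c=mask_of(p,t)
    if m is None: print(t,"none"); continue
    q,f=fit(p,t,m,(0.13,),0.064 if t[0]=="s" else 0); print(t,round(c,2),np.round(q,4),round(f,3))
p=imaging.capture("scene"); cv2.imwrite("pics/s11.png",p["frame"])
E
```

```text
tcp [0.4208 0.0899 0.0067] h 7.6 t 33.5 | shift [ 0.0008 -0.0005 -0.0013] = 1 x [ 0.0008 -0.0005 -0.0013]
turn 0.1 = 1 x 0.1
deep_crate 0.98 [ 0.5133  0.2544 -0.006 ] 3.325
shallow_crate 0.75 [0.5034 0.3247 0.131 ] 0.02
```

The stack checks out: top-view fits put the shallow crate at (.503,.325) and the deep crate at (.502,.323). Gripping the mandarin.

>>> {"method": "apply_moves", "body": {
  "moves": [
    [[0,0,0],0],
    [[0,0,0],0],
    [[0,0,0],0],
    [[0,0,0],0],
    [[0,0,0],0]
  ],
  "hand": 0.03
}}

```text
time_s: 34.15
tcp_pos: [0.4218, 0.0905, 0.0088]
ee_rot: [[0.991, 0.131, 0.001], [0.131, -0.991, 0.001], [0.001, -0.0, -1.0]]
wrist_force: [0.3, -0.5, 0.1]
gripper_width: 0.709
gripper_force: 0.0
```

>>> {"method": "apply_moves", "body": {
  "moves": [
    [[0,0,0],0],
    [[0,0,0],0],
    [[0,0,0],0],
    [[0,0,0],0],
    [[0,0,0],0]
  ]
}}

```text
time_s: 34.57
tcp_pos: [0.4217, 0.0904, 0.0086]
ee_rot: [[0.991, 0.131, 0.0], [0.131, -0.991, -0.0], [0.0, 0.0, -1.0]]
wrist_force: [0.2, -1.3, 4.4]
gripper_width: 0.584
gripper_force: 29.7
```

>>> {"method": "apply_moves", "body": {
  "moves": [
    [[0,0,0],0],
    [[0,0,0],0],
    [[0,0,-0.01],0],
    [[0,0,-0.03],0],
    [[0,0,-0.035],0]
  ]
}}

```text
time_s: 34.98
tcp_pos: [0.4197, 0.0894, 0.0822]
ee_rot: [[0.991, 0.13, -0.006], [0.13, -0.991, -0.003], [-0.006, 0.002, -1.0]]
wrist_force: [1.4, 0.7, -1.2]
gripper_width: 0.589
gripper_force: 29.8
```

>>> {"method": "apply_moves", "body": {
  "moves": [
    [[0,0,-0.035],0],
    [[0,0,-0.035],0],
    [[0,0,-0.035],0],
    [[0,0,-0.02],0],
    [[0,0,0],0]
  ]
}}

```text
time_s: 35.4
tcp_pos: [0.4241, 0.0918, 0.2129]
ee_rot: [[0.991, 0.131, 0.009], [0.131, -0.991, 0.005], [0.01, -0.004, -1.0]]
wrist_force: [0.9, 0.3, -0.8]
gripper_width: 0.587
gripper_force: 29.8
```

```bash
python3 - <<'E'
from go import *
R=np.radians(7.5); c,s=np.cos(R),np.sin(R); print(r.sense()["gripper_width"]*.087,r.sense()["gripper_force"])
to(.5023-.052*c,.3225-.052*s,.2,7.5)
E
```

```text
0.05107088926263633 29.81324040039908
tcp [0.4241 0.0918 0.2129] h 7.6 t 35.4 | shift [ 0.0557 -0.2185  0.0143] = 6 x [ 0.0093 -0.0364  0.0024]
turn 0.1 = 1 x 0.05
```

>>> {"method": "apply_moves", "body": {
  "moves": [
    [[0.0083,-0.0313,0],0],
    [[0.0083,-0.0313,0],0],
    [[0.0083,-0.0313,0],0],
    [[0.0083,-0.0313,0],0],
    [[0.0083,-0.0313,0],0]
  ]
}}

```text
time_s: 35.82
tcp_pos: [0.4415, 0.2521, 0.2068]
ee_rot: [[0.991, 0.13, -0.002], [0.13, -0.991, -0.001], [-0.002, 0.001, -1.0]]
wrist_force: [0.9, 0.3, 0.4]
gripper_width: 0.585
gripper_force: 29.8
```

>>> {"method": "apply_moves", "body": {
  "moves": [
    [[0.0083,-0.0313,0],0],
    [[0.0083,-0.0313,0],0],
    [[0,0,0],0],
    [[0,0,0.025],0],
    [[0,0,0.03],0]
  ]
}}

```text
time_s: 36.23
tcp_pos: [0.451, 0.3166, 0.1532]
ee_rot: [[0.991, 0.132, 0.002], [0.132, -0.991, 0.003], [0.003, -0.003, -1.0]]
wrist_force: [0.5, 0.5, -1.0]
gripper_width: 0.584
gripper_force: 29.8
```

>>> {"method": "apply_moves", "body": {
  "moves": [
    [[0,0,0.025],0],
    [[0,0,0.02],0],
    [[0,0,0.01],0],
    [[0,0,0.005],0],
    [[0,0,0],0]
  ]
}}

```text
time_s: 36.65
tcp_pos: [0.4501, 0.3145, 0.0921]
ee_rot: [[0.991, 0.131, -0.002], [0.131, -0.991, -0.002], [-0.002, 0.002, -1.0]]
wrist_force: [0.0, -0.8, -0.2]
gripper_width: 0.589
gripper_force: 29.8
```

```bash
python3 - <<'E'
from go import *
R=np.radians(7.5); c,s=np.cos(R),np.sin(R)
to(.5023-.052*c,.3225-.052*s,.0775,7.5)
E
```

```text
tcp [0.4501 0.3145 0.0921] h 7.5 t 36.6 | shift [ 0.0008 -0.0011  0.0146] = 1 x [ 0.0008 -0.0011  0.0146]
turn -0.0 = 1 x -0.0
```

>>> {"method": "apply_moves", "body": {
  "moves": [
    [[0,0,0.008],0],
    [[0,0,0.004],0],
    [[0,0,0.002],0],
    [[0,0,0],0],
    [[0,0,0],0]
  ]
}}

```text
time_s: 37.07
tcp_pos: [0.4507, 0.3154, 0.0798]
ee_rot: [[0.991, 0.131, 0.001], [0.131, -0.991, 0.001], [0.001, -0.001, -1.0]]
wrist_force: [0.0, -0.6, -0.2]
gripper_width: 0.584
gripper_force: 29.8
```

>>> {"method": "apply_moves", "body": {
  "moves": [
    [[0,0,0],0],
    [[0,0,0],0],
    [[0,0,0],0],
    [[0,0,0],0],
    [[0,0,0],0]
  ],
  "hand": 0.075
}}

```text
time_s: 37.48
tcp_pos: [0.4506, 0.3153, 0.0796]
ee_rot: [[0.991, 0.131, 0.0], [0.131, -0.991, 0.0], [0.0, -0.0, -1.0]]
wrist_force: [-0.1, -0.5, 0.1]
gripper_width: 0.832
gripper_force: 0.0
```

>>> {"method": "apply_moves", "body": {
  "moves": [
    [[0,0,0],0],
    [[0,0,-0.01],0],
    [[0,0,-0.03],0],
    [[0,0,-0.035],0],
    [[0,0,-0.035],0]
  ]
}}

```text
time_s: 37.9
tcp_pos: [0.4503, 0.3148, 0.191]
ee_rot: [[0.991, 0.131, -0.001], [0.131, -0.991, -0.001], [-0.001, 0.001, -1.0]]
wrist_force: [0.3, 0.7, -0.7]
gripper_width: 0.86
gripper_force: 0.0
```

>>> {"method": "apply_moves", "body": {
  "moves": [
    [[-0.0078,0.0384,-0.02],0],
    [[-0.0078,0.0384,0],0],
    [[-0.0078,0.0384,0],0],
    [[-0.0078,0.0384,0],0],
    [[-0.0078,0.0384,0],0]
  ],
  "hand": 0.087
}}

```text
time_s: 38.32
tcp_pos: [0.4366, 0.1202, 0.2095]
ee_rot: [[0.991, 0.132, 0.001], [0.132, -0.991, 0.001], [0.002, -0.001, -1.0]]
wrist_force: [1.0, -0.4, 0.1]
gripper_width: 0.994
gripper_force: 0.0
```

>>> {"method": "apply_moves", "body": {
  "moves": [
    [[-0.0078,0.0384,0],0],
    [[-0.0078,0.0384,0],0],
    [[-0.0078,0.0384,0],0],
    [[-0.0078,0.0384,0],0],
    [[-0.0078,0.0384,0],0]
  ]
}}

```text
time_s: 38.73
tcp_pos: [0.423, -0.0754, 0.2095]
ee_rot: [[0.991, 0.131, 0.002], [0.131, -0.991, 0.0], [0.002, 0.0, -1.0]]
wrist_force: [1.7, -0.5, 0.1]
gripper_width: 0.999
gripper_force: 0.0
```

>>> {"method": "apply_moves", "body": {
  "moves": [
    [[-0.04,0,0],0],
    [[0,0,0],0],
    [[0,0,0],0],
    [[0,0,0],0],
    [[0,0,0],0]
  ]
}}

```text
time_s: 39.15
tcp_pos: [0.3848, -0.0783, 0.2091]
ee_rot: [[0.991, 0.132, 0.002], [0.132, -0.991, 0.0], [0.002, 0.0, -1.0]]
wrist_force: [0.1, -0.8, -0.4]
gripper_width: 0.995
gripper_force: 0.0
```

```bash
python3 - <<'E'
from fit import *
from go import to
for n in("wrist","top"):
    p=imaging.capture(n)
    for i in range(2):
        m,c=mask_of(p,"garlic",i)
        if m is not None: q,f=fit(p,"garlic",m); ys,xs=np.nonzero(m); print(n,round(c,2),round(xs.mean()),round(ys.mean()),m.sum(),np.round(q[:2],4),round(f,3), np.round(p["frame"][m].mean(0)))
    if n=="top":
        cfit(p,"mandarin",.067); m,c=mask_of(p,"shallow_crate"); q,f=fit(p,"shallow_crate",m,(.13,),.064); print(np.round(q,4),round(f,3))
        cv2.imwrite("pics/t12.png",cv2.resize(p["frame"][110:260,80:330],None,fx=3,fy=3,interpolation=2))
to(.424,-.075,.012,7.5)
E
```

```text
wrist 0.74 254 139 1947 [ 0.4256 -0.0755] 0.075 [165. 170. 189.]
wrist 0.68 22 198 1861 [0.321  0.1888] 0.077 [ 30.  33. 176.]
mandarin [122, 186, 21, 20, 337] [0.4518 0.3166] 164.1 0.181
[0.5031 0.3246 0.1298] 0.023
tcp [ 0.3842 -0.0786  0.2083] h 7.6 t 39.5 | shift [0.04   0.0017 0.1963] = 6 x [0.0067 0.0003 0.0327]
turn 0.1 = 1 x 0.05
```

View pics/t12.png

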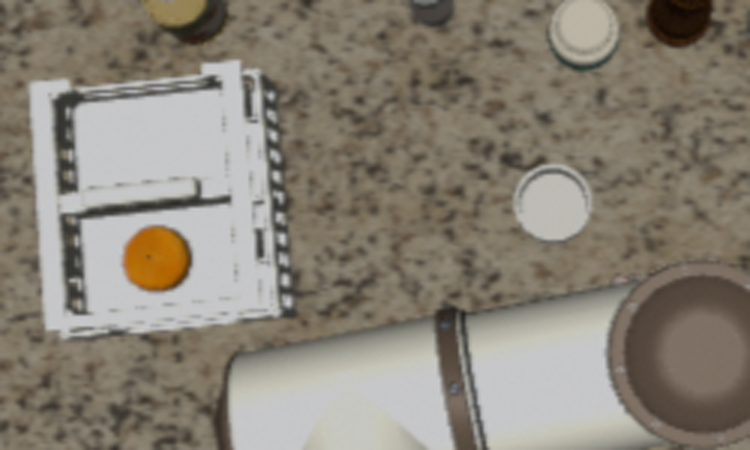

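The mandarin lies in the near half at crop (156,258), over the lemon, and the shallow crate's scooped end faces away, as required. The pale garlic is at (.425,−.0755). Grasping it.

>>> {"method": "apply_moves", "body": {
  "moves": [
    [[0.0205,0.0012,0.02],0],
    [[0.0203,0.0011,0.03],0],
    [[0,0,0.035],0],
    [[0,0,0.035],0],
    [[0,0,0.03],0]
  ]
}}

```text
time_s: 39.92
tcp_pos: [0.4244, -0.0757, 0.0564]
ee_rot: [[0.991, 0.131, -0.001], [0.131, -0.991, -0.0], [-0.001, -0.0, -1.0]]
wrist_force: [0.2, 0.7, -0.7]
gripper_width: 1.002
gripper_force: 0.0
```

>>> {"method": "apply_moves", "body": {
  "moves": [
    [[0,0,0.025],0],
    [[0,0,0.015],0],
    [[0,0,0.01],0],
    [[0,0,0],0],
    [[0,0,0],0]
  ]
}}

```text
time_s: 40.33
tcp_pos: [0.4247, -0.0758, 0.008]
ee_rot: [[0.991, 0.131, -0.001], [0.131, -0.991, -0.0], [-0.001, 0.0, -1.0]]
wrist_force: [0.2, -0.4, 0.3]
gripper_width: 1.004
gripper_force: 0.0
```

>>> {"method": "apply_moves", "body": {
  "moves": [
    [[0,0,0],0],
    [[0,0,0],0],
    [[0,0,0],0],
    [[0,0,0],0],
    [[0,0,0],0]
  ],
  "hand": 0.03
}}

```text
time_s: 40.75
tcp_pos: [0.425, -0.0757, 0.0089]
ee_rot: [[0.991, 0.131, 0.001], [0.131, -0.991, 0.0], [0.001, -0.0, -1.0]]
wrist_force: [0.2, -0.6, -0.2]
gripper_width: 0.707
gripper_force: 0.0
```

>>> {"method": "apply_moves", "body": {
  "moves": [
    [[0,0,0],0],
    [[0,0,0],0],
    [[0,0,0],0],
    [[0,0,0],0],
    [[0,0,0],0]
  ]
}}

```text
time_s: 41.17
tcp_pos: [0.4248, -0.0758, 0.0086]
ee_rot: [[0.991, 0.131, 0.0], [0.131, -0.991, -0.0], [0.0, 0.0, -1.0]]
wrist_force: [-1.2, 0.6, 4.7]
gripper_width: 0.585
gripper_force: 29.7
```

>>> {"method": "apply_moves", "body": {
  "moves": [
    [[0,0,0],0],
    [[0,0,-0.02],0],
    [[0,0,-0.035],0],
    [[0,0,-0.035],0],
    [[0,0,-0.035],0]
  ]
}}

```text
time_s: 41.58
tcp_pos: [0.4239, -0.0758, 0.1342]
ee_rot: [[0.991, 0.131, -0.002], [0.131, -0.991, -0.0], [-0.002, -0.0, -1.0]]
wrist_force: [2.4, 0.6, -0.3]
gripper_width: 0.588
gripper_force: 29.7
```

>>> {"method": "apply_moves", "body": {
  "moves": [
    [[0,0,-0.035],0],
    [[0,0,-0.035],0],
    [[0,0,-0.015],0],
    [[0,0,0],0],
    [[0,0,0],0]
  ]
}}

```text
time_s: 42.0
tcp_pos: [0.4245, -0.0756, 0.2183]
ee_rot: [[0.991, 0.13, 0.001], [0.13, -0.991, 0.001], [0.001, -0.001, -1.0]]
wrist_force: [-0.7, -1.3, -1.0]
gripper_width: 0.588
gripper_force: 29.7
```

```bash
python3 - <<'E'
from go import *
R=np.radians(7.5); c,s=np.cos(R),np.sin(R); print(r.sense()["gripper_width"]*.087,r.sense()["gripper_force"])
to(.5023+.052*c,.3225+.052*s,.22,7.5)
E
```

```text
0.05112709309750521 29.654646372728166
tcp [ 0.4245 -0.0756  0.2183] h 7.5 t 42.0 | shift [ 0.181  -0.3845 -0.0011] = 11 x [ 0.0165 -0.035  -0.0001]
turn -0.0 = 1 x -0.01
```

>>> {"method": "apply_moves", "body": {
  "moves": [
    [[0.0165,-0.035,0],0],
    [[0.0165,-0.035,0],0],
    [[0.0165,-0.035,0],0],
    [[0.0165,-0.035,0],0],
    [[0.0165,-0.035,0],0]
  ]
}}

```text
time_s: 42.42
tcp_pos: [0.4825, 0.1098, 0.2159]
ee_rot: [[0.991, 0.13, -0.004], [0.13, -0.991, -0.002], [-0.005, 0.001, -1.0]]
wrist_force: [1.5, 0.0, -0.8]
gripper_width: 0.588
gripper_force: 29.7
```

>>> {"method": "apply_moves", "body": {
  "moves": [
    [[0.0165,-0.035,0],0],
    [[0.0165,-0.035,0],0],
    [[0.0165,-0.035,0],0],
    [[0.0165,-0.035,0],0],
    [[0.0165,-0.035,0],0]
  ]
}}

```text
time_s: 42.83
tcp_pos: [0.5416, 0.294, 0.215]
ee_rot: [[0.991, 0.131, -0.005], [0.131, -0.991, -0.003], [-0.005, 0.003, -1.0]]
wrist_force: [0.8, 0.5, 0.1]
gripper_width: 0.585
gripper_force: 29.7
```

>>> {"method": "apply_moves", "body": {
  "moves": [
    [[0.0165,-0.0345,0],0],
    [[0,0,0],0],
    [[0,0,0.02],0],
    [[0,0,0.03],0],
    [[0,0,0.03],0]
  ]
}}

```text
time_s: 43.25
tcp_pos: [0.5534, 0.3289, 0.1351]
ee_rot: [[0.991, 0.131, -0.002], [0.131, -0.991, -0.001], [-0.002, 0.001, -1.0]]
wrist_force: [-0.6, 0.4, 0.2]
gripper_width: 0.583
gripper_force: 29.7
```

>>> {"method": "apply_moves", "body": {
  "moves": [
    [[0,0,0.02],0],
    [[0,0,0.015],0],
    [[0,0,0.01],0],
    [[0,0,0.005],0],
    [[0,0,0],0]
  ]
}}

```text
time_s: 43.67
tcp_pos: [0.5534, 0.3282, 0.086]
ee_rot: [[0.991, 0.131, -0.003], [0.13, -0.991, -0.003], [-0.004, 0.002, -1.0]]
wrist_force: [0.1, -0.4, -0.5]
gripper_width: 0.586
gripper_force: 29.7
```

```bash
python3 - <<'E'
from go import *
R=np.radians(7.5); c,s=np.cos(R),np.sin(R)
to(.5023+.052*c,.3225+.052*s,.078,7.5)
E
```

```text
tcp [0.5534 0.3282 0.086 ] h 7.5 t 43.7 | shift [ 0.0006 -0.001   0.008 ] = 1 x [ 0.0006 -0.001   0.008 ]
turn -0.0 = 1 x -0.0
```

>>> {"method": "apply_moves", "body": {
  "moves": [
    [[0,0,0.004],0],
    [[0,0,0.003],0],
    [[0,0,0.002],0],
    [[0,0,0],0],
    [[0,0,0],0]
  ]
}}

```text
time_s: 44.08
tcp_pos: [0.5545, 0.3293, 0.0798]
ee_rot: [[0.991, 0.131, 0.001], [0.131, -0.991, 0.0], [0.001, -0.0, -1.0]]
wrist_force: [0.1, -0.5, 0.4]
gripper_width: 0.583
gripper_force: 29.7
```

>>> {"method": "apply_moves", "body": {
  "moves": [
    [[0,0,0],0],
    [[0,0,0],0],
    [[0,0,0],0],
    [[0,0,0],0],
    [[0,0,0],0]
  ],
  "hand": 0.075
}}

```text
time_s: 44.5
tcp_pos: [0.5544, 0.3292, 0.0795]
ee_rot: [[0.991, 0.131, 0.0], [0.131, -0.991, 0.0], [0.0, -0.0, -1.0]]
wrist_force: [1.0, -0.5, -0.5]
gripper_width: 0.832
gripper_force: 0.0
```

>>> {"method": "apply_moves", "body": {
  "moves": [
    [[0,0,0],0],
    [[0,0,-0.01],0],
    [[0,0,-0.03],0],
    [[0,0,-0.035],0],
    [[0,0,-0.035],0]
  ]
}}

```text
time_s: 44.92
tcp_pos: [0.5541, 0.3288, 0.1909]
ee_rot: [[0.991, 0.131, -0.001], [0.131, -0.991, -0.001], [-0.001, 0.001, -1.0]]
wrist_force: [0.7, 1.0, 0.5]
gripper_width: 0.858
gripper_force: 0.0
```

>>> {"method": "apply_moves", "body": {
  "moves": [
    [[-0.01,0.038,-0.01],0],
    [[-0.01,0.038,0],0],
    [[-0.01,0.038,0],0],
    [[-0.01,0.038,0],0],
    [[-0.01,0.038,0],0]
  ]
}}

```text
time_s: 45.33
tcp_pos: [0.5291, 0.1326, 0.2005]
ee_rot: [[0.991, 0.131, 0.001], [0.131, -0.991, 0.001], [0.001, -0.0, -1.0]]
wrist_force: [0.8, -0.5, 0.1]
gripper_width: 0.858
gripper_force: 0.0
```

>>> {"method": "apply_moves", "body": {
  "moves": [
    [[-0.01,0.038,0],0],
    [[-0.01,0.038,0],0],
    [[-0.01,0.038,0],0],
    [[-0.01,0.038,0],0],
    [[-0.02,0.036,0],0]
  ]
}}

```text
time_s: 45.75
tcp_pos: [0.4954, -0.0618, 0.2004]
ee_rot: [[0.991, 0.131, 0.003], [0.131, -0.991, -0.0], [0.002, 0.001, -1.0]]
wrist_force: [1.1, -0.1, 0.8]
gripper_width: 0.862
gripper_force: 0.0
```

>>> {"method": "apply_moves", "body": {
  "moves": [
    [[-0.03,0.02,0],0],
    [[-0.03,0.02,0],0],
    [[0,0,0],0],
    [[0,0,0],0],
    [[0,0,0],0]
  ]
}}

```text
time_s: 46.17
tcp_pos: [0.4411, -0.1076, 0.2004]
ee_rot: [[0.991, 0.131, 0.002], [0.131, -0.991, 0.0], [0.002, 0.0, -1.0]]
wrist_force: [1.0, -0.5, -0.3]
gripper_width: 0.861
gripper_force: 0.0
```

```bash
python3 - <<'E'
from fit import *
p=imaging.capture("top"); cfit(p,"mandarin",.067)
m,c=mask_of(p,"shallow_crate"); q,f=fit(p,"shallow_crate",m,(.13,),.064); print(np.round(q,4),round(f,3))
for i in range(2):
    m,c=mask_of(p,"garlic",i)
    if m is not None: q,f=fit(p,"garlic",m,(0,),.067); print(np.round(q[:2],4),round(f,3))
for t in("ramekin","timer"):
    m,c=mask_of(p,t)
    if m is not None: print(t,np.round(fit(p,t,m)[0][:2],4))
s=imaging.capture("scene")["frame"]
o=np.zeros((450,800,3),np.uint8); o[:,:450]=cv2.resize(p["frame"][105:255,70:220],(450,450),interpolation=2); o[:350,450:]=cv2.resize(s[85:185,160:260],(350,350),interpolation=2); cv2.imwrite("pics/f.png",o)
E
```

```text
mandarin [122, 186, 21, 20, 338] [0.4533 0.3174] 122.8 0.176
[0.5031 0.3246 0.131 ] 0.02
[0.5544 0.331 ] 0.069
[0.3254 0.1784] 0.233
ramekin [0.5399 0.0029]
timer [ 0.6653 -0.0281]
```

View pics/f.png

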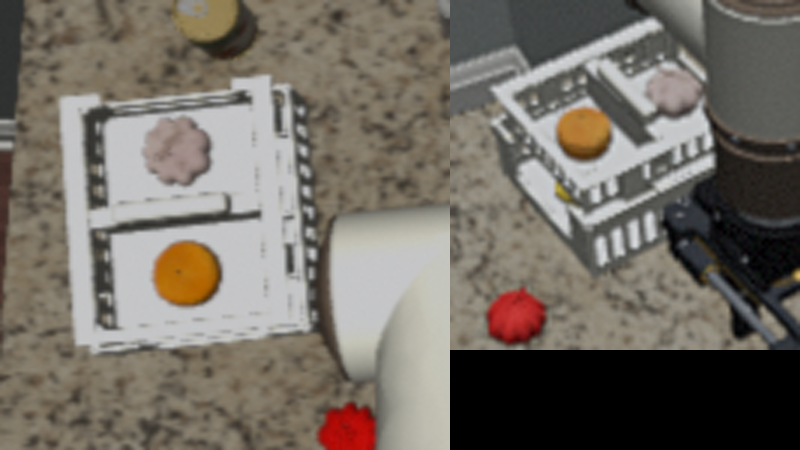

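The stack is level, with the mandarin at (187,272) over the lemon and the garlic at (177,150) over the lime, and the arm is clear of both. Handing in.

```bash
python3 -c "
from station import r
print(r.finish_job())"
```

```text
the job is handed in; nothing more can be done
None
```

I handed the job in at about 46 s: the lemon and lime are in the deep crate, the shallow crate stands turned on the lugs, and the mandarin (over the lemon) and garlic (over the lime) lie in it. The hand-in gave no verdict. My last fits put everything in place except the ramekin, which the arm partly hid, though the arm never came near it.

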